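# Clip a ceramic plate onto the hand coating bed

### The arm

A 7-joint arm with a two-finger parallel gripper is mounted at the origin on the work surface. World frame = base frame: x ahead of the robot, y to its left, z up, the work surface at z = 0. Lengths are in m, angles in rad, forces in N, time in s.
With the tool pointing down it reaches from about 0.4 to 0.9 m from the base axis. Payload 5.5 kg.
Tool frame: the origin (TCP) lies between the finger pads; the fingertips stand 19 mm ahead of it and the grasp point (between the pads) is the TCP; z points along the fingers, y is the direction in which the jaws open and shut (so a half turn about z gives the same grasp; the last joint's range is limited). The gripper opens to 85 mm and grips with 20 to 120 N. Pads are 22 mm wide; open, the fingers measure 114 mm over their backs; the gripper's body (76 mm by 85 mm) begins 54 mm behind the grasp point. The pads swing forward as they close: fully open they stand 13 mm farther back than shut.
Start: joints at [-0.9, 0.501, -0.427, 1.55, 0.221, 1.138, -0.21], TCP at [0.258, 0.597, 0.25] pointing down, gripper open.
Joint ranges: [-2.88, 2.88], [-0.31, 2.03], [-1.54, 1.56], [0.2, 2.42], [-1.41, 4.55], [0.19, 2.02], [-2.57, 2.57]. Speed limits (rad/s): [2.57, 2.57, 3.14, 3.14, 3.14, 3.14, 3.14].

### API

Orientations are given as a unit quaternion [x, y, z, w].
In Python, from rig import arm gives the robot as it stands.
- The arm moves only by the tool send_rows, never from a script. Its argument "rows" is a list of rows, each a list of 4 numbers: the shift along the tool's x, y, z in mm, then the turn about the tool's z in degrees. In form: [[x, y, z, yaw], ...]. A call has 1 to 10 rows; each row is the pose to reach, as a shift and turn from the pose measured when the call began, along the tool's axes at that moment; what a row does not reach only later rows make up. A row lasts 1/10 s, in which the tool goes at most 50 mm and 8.59 degrees, less where a joint would pass 70% of its speed; a pose out of reach is approached as far as the arm can. A call with a gripper value outside its range is refused whole. "claw" is the finger opening in mm, from 0 to 85.4, set as the call begins (left out, the last holds). The fingers move at their own pace and stop on an object; "grip_force" is the grip in N (left out, the last holds). Time passes only in rows, so rows that repeat a pose let the fingers close. It gives the time, the measured TCP pose, the force and the opening at its end, in the units of the state.
- arm.observe(): the state, without advancing time (a new reading comes with each control period).
- arm.grab_frame(name): name is "side" or "top" or "wrist"; returns a dict with "img" (384x512x3 uint8, red, green, blue), "camera_matrix" (3x3 intrinsics, pixels), "R" (3x3) and "t" (3): a world point X has camera coordinates R X + t. Camera axes: x right, y down, z forward; pixel columns grow to the right and rows downward; lengths in m; the calibration is good to about 2 mm. The wrist camera is an equidistant fisheye: a pixel r from the principal point sees the ray r / f radians off the axis. A picture is of the moment at which its call begins. There is no depth.
- arm.sign_off(): hands the job in, once; it reports no verdict.
The state is a dict: "time_s": time; "joint_positions": joint angles; "dq": joint speeds; "tau": joint torques, N m; "ee_pos": TCP position; "orientation": TCP orientation; "force": force on the tool from outside, world axes, zero at the start; "wrist_torque": the same for the moment, N m; "opening": opening from 0.0 (shut) to 1.0 (fully open).
Only numpy, scipy, OpenCV 4.12 (cv2) and the standard library are available. Lean on these libraries where they do the work, as an engineer would, in place of code of your own. Each camera call takes 0.05 s, during which the arm holds its last target.

### The job

Clip the longer ceramic plate from the wire rack onto the coating bed: swing the bed's spring clip up until it stays open, lay the plate flat on the raised platen, slide it under the clip until it is fully home against the end stop and flush against both side dowels, then bring the clip down onto it. Ceramic chips easily, so slide the plate home by feel with a light push and ease the clip down without ever letting it snap shut. Leave the shorter plate, the blade applicator, the jar and the beaker where they are.

Things in the scene. Friction and masses are not known exactly. Their poses are not given: they have to be found in the camera images.
- bed: Hand coating bed, fixed: grey base 290 x 120 mm, its top 20 mm above the bench, with a raised aluminium platen 44 mm wide (y +-22 mm, x -130 to +107 mm), its top 40 mm above the bench. Origin: centre of the underside, on the bench. x points along the bed to the clip end, y left, z up. Home for the plate: length along x, centre at x +20, y 0, z +43 mm, 8 mm over the platen's edge each side.
- corner (a point): Where the far left lower corner of a plate at home lies: bed x +95, y +30, z +40 mm; axes as the bed's. End stop: low steel bar on the platen, 5 mm high, y +-20 mm, its face at bed x = +95 mm.
- dowels (a point): Midway between the two side dowels, upright 8 mm steel pins at bed x = +40 and +80 mm, y = +34 mm, tops 4 mm above the platen. They touch a plate's left edge at bed y = +30 mm.
- hinge (a point): Middle of the clip's hinge axis, which runs along the bed's y at bed x +115, z +54 mm between two cheeks 74 mm over all; axes as the bed's.
- clip (a joint): Angle of the spring clip, rad, growing as it swings up and back. 0: pad on the bare platen (the start); 0.13: pad on a 6 mm plate; 1.25: fully up. Over-centre spring: below 0.62 it pulls shut (about 6 N at the grip at 0), beyond 0.62 it swings up by itself and stays; let go below 0.62 it snaps shut. Steel strip 50 mm wide, rubber pad 45 mm ahead of the hinge, pressing on the plate's last 25 mm.
- clip_grip (a point): Centre of the clip's black grip: round sleeve of 18 mm diameter, 28 mm long along the bed's y, flat ends, that turns freely on the end of a central lever. At joint 0 it is 57 mm ahead (bed -x) of the hinge axis and 42 mm above it (radius 71 mm); it goes round with the clip, fully up 22 mm behind the hinge and 121 mm above the bench. Pinch it by its two ends from above.
- plate_center (a point): Centre (also of its thickness) of the long plate, loose: flat white ceramic 150 x 60 x 6 mm, about 0.2 kg. x along its length, y across, z normal to its upper face. It starts in either bay of the rack, sloping 25 degrees, lower end towards the robot. Pick it by its two long edges (both free), square to its face.
- short_center (a point): Centre of the shorter white plate, 100 x 60 x 6 mm, leaning in the other bay of the rack; axes alike. To be left alone.
- rack: Wire draining rack of 8 mm steel rod, fixed, 160 mm wide, 140 mm deep, 90 mm high; origin: centre of its underside; x points up the slope, away from the robot. Two bays at y = -55 and +55 mm, each of two sloping rods 34 mm apart under the plate's middle, with hooks 10 mm high at its lower end, which lies 32 mm above the bench.
- applicator: Blade applicator, steel frame 60 x 80 mm, 50 mm high, standing between bed and rack; origin under its centre. To be left alone.
- jar: White jar with blue cap, 68 mm diameter, 100 mm high, beyond the work; origin under its centre. To be left alone.
- beaker: Glass beaker, 70 mm diameter, 90 mm high, beyond the work; origin under its centre. To be left alone.
There are look-alikes about, which are no part of the job. What is shaped like the part that bears plate_center but orange is not meant.

How it is judged:
On the way, in this order (a step that is already met when the one before it is completed fails the run):
1. the clip has been swung up and stays open (value of joint clip above 1.1 rad and contact force between bed and the fingers below 0.1 N), for 0.2 s.
2. the long plate lies flat on the platen, home against end stop and dowels, under the open clip (x of plate_center in the frame of bed between 0.018 and 0.022 m and y of plate_center in the frame of bed between -0.002 and 0.002 m and z of plate_center in the frame of bed between 0.0405 and 0.0455 m and angle between the x axis of plate_center and the x axis of bed, either way round below 0.03 rad and value of joint clip above 1.1 rad), for 0.2 s.
At the end, for the whole second after the job is handed in: The long plate lies flat on the platen, its far end within 2 mm of the end stop, its left edge within 2 mm of the line of the two dowels, square to the bed within 0.03 rad, at rest; the clip is down on it (joint clip between 0.09 and 0.17 rad) (x of plate_center in the frame of bed between 0.018 and 0.022 m and y of plate_center in the frame of bed between -0.002 and 0.002 m and z of plate_center in the frame of bed between 0.0405 and 0.0455 m and angle between the x axis of plate_center and the x axis of bed, either way round below 0.03 rad and value of joint clip between 0.09 and 0.17 rad and linear speed of plate below 0.01 m/s); the robot touches nothing.
It fails at once if the clip is let go and snaps shut (closing faster than 3 rad/s while still above 0.22 rad, 4 mm or more clear of a plate) (velocity of joint clip below -3 rad/s and value of joint clip above 0.22 rad).
It fails at once if the long plate is pushed, dropped or pinched against the bed or its clip with more than 60 N (contact force between plate and bed above 60 N).
It fails at once if the shorter plate, the applicator, the jar or the beaker is moved by more than 15 mm (distance of any of short_center, applicator, jar, beaker from where it was at the start of the episode above 0.015 m).
It also fails if it takes over 72 s, if anything falls off the work surface, if the arm or the gripper's body presses on something with over 40 N, if the wrist force passes 120 N, or if a joint passes its speed limit or range.

## Working session

There is one attempt and no reset: what is moved stays moved. The work goes in short steps, Python scripts to look and compute and a tool call to move; the robot and the scene stay as the last step left them, time stands still between calls to the robot, and variables do not carry over. Pictures are saved under pics/ and viewed, and the job is handed in when it is done.

Besides the shell and the picture viewer there is one more tool, called after "Emit:" by a JSON object that holds its "op" and its "data", one argument or row to a line. send_rows: Moves the arm, as the interface text tells. Its arguments: {"type":"object","properties":{"rows":{"type":"array","items":{"type":"array","items":{"type":"number"}}},"claw":{"type":"number"},"grip_force":{"type":"number"}},"required":["rows"]}

```bash
mkdir -p pics; ls; cat > h.py <<'E'
import numpy as np,cv2
from rig import arm
def snap(n,f):
    d=arm.grab_frame(n); cv2.imwrite('pics/'+f+'.png',d['img'][:,:,::-1]); np.savez('pics/'+f+'.npz',**{k:d[k] for k in('img','camera_matrix','R','t')}); return d
def proj(d,X):
    c=np.asarray(d['R'])@np.asarray(X,float)+np.ravel(d['t']);p=np.asarray(d['camera_matrix'])@c;return p[:2]/p[2]
def onplane(d,uv,z):
    K=np.asarray(d['camera_matrix']);R=np.asarray(d['R']);t=np.ravel(d['t'])
    r=R.T@np.linalg.inv(K)@np.array([uv[0],uv[1],1.]);C=-R.T@t
    return C+r*(z-C[2])/r[2]
E
python3 - <<'E'
from h import *
print(arm.observe())
for n in('side','top','wrist'):
    d=snap(n,n+'0'); print(n,d['camera_matrix'],d['R'],d['t'])
E
```

```text
pics
{'time_s': 0.0, 'joint_positions': array([-0.89979929,  0.50184287, -0.4267591 ,  1.55145257,  0.22081161,
        1.13829251, -0.21030747]), 'dq': array([-0.00048305, -0.0001411 ,  0.00018857, -0.00011371,  0.00139307,
       -0.0002525 ,  0.0003431 ]), 'tau': array([ 3.78909363e-04, -5.69530392e+01, -5.81622541e+00, -2.80950737e+01,
        1.06387524e-02,  1.17293760e-02,  1.16774153e-06]), 'ee_pos': array([0.25758535, 0.59606968, 0.24925852]), 'orientation': array([ 2.02476473e-01,  9.79286647e-01, -9.45454329e-04, -2.16351094e-04]), 'force': array([ 0.40385298, -0.99326458, -0.68435415]), 'wrist_torque': array([-0.01863999,  0.00208692,  0.00249309]), 'opening': 1.0012299146485908}
side [[363.68442187   0.         252.10951805]
 [  0.         363.68442187 191.87045176]
 [  0.           0.           1.        ]] [[ 0.96937319 -0.24477117 -0.02006724]
 [-0.13831555 -0.47659847 -0.86817205]
 [ 0.20293947  0.84435832 -0.49585744]] [-0.55887035  0.12121368  1.05725373]
top [[449.66228369   0.         260.53149042]
 [  0.         449.66228369 188.95230489]
 [  0.           0.           1.        ]] [[-0.01638674 -0.99984187 -0.00690762]
 [-0.99635157  0.01690746 -0.08365223]
 [ 0.08375579  0.00551163 -0.99647107]] [-0.0811486   0.56295055  1.33412969]
wrist [[297.31863964   0.         253.2187113 ]
 [  0.         297.31863964 187.20618593]
 [  0.           0.           1.        ]] [[ 0.3954788   0.91847293 -0.00199658]
 [ 0.87941665 -0.37803286  0.28933977]
 [ 0.26499598 -0.11618357 -0.95722438]] [-0.64888723 -0.03875924  0.37929293]
```

View pics/side0.png

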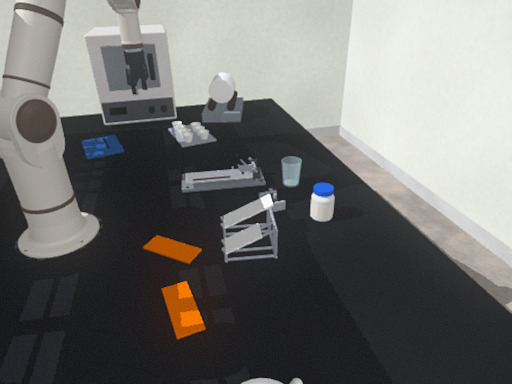

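View pics/top0.png

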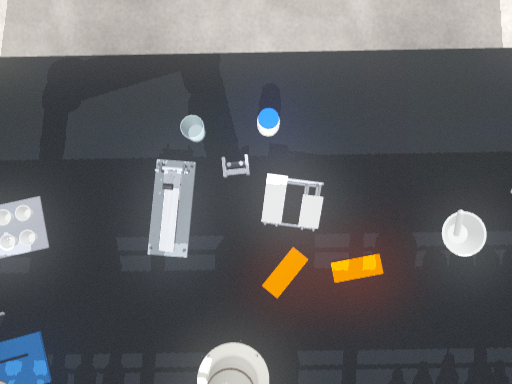

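View pics/wrist0.png

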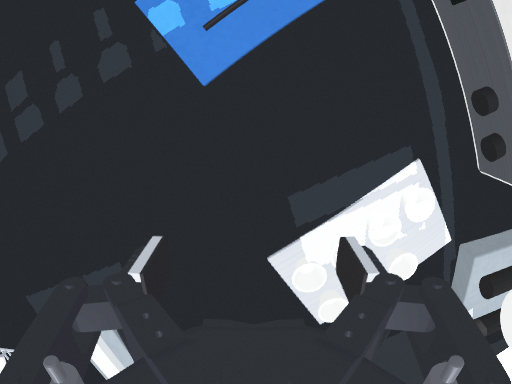

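Side view: bed at about (222,178), rack at (250,228), orange plates at (172,248) and (183,308). Top view: bed (172,208), rack (293,202), applicator (236,166), jar (268,122), beaker (192,128). Candidates for the long plate in the top view: white (275,199), white (312,211), orange (285,272), orange (357,268). I'll crop in close to choose.

```bash
python3 - <<'E'
import cv2
a=cv2.imread('pics/top0.png'); 
b=cv2.resize(a[150:265,140:200],None,fx=5,fy=5,interpolation=cv2.INTER_CUBIC)
c=cv2.resize(a[160:240,250:335],None,fx=5,fy=5,interpolation=cv2.INTER_CUBIC)
import numpy as np
o=np.zeros((575,300+430,3),np.uint8); o[:575,:300]=b;o[:400,305:730]=c
cv2.imwrite('pics/crop0.png',o)
a=cv2.imread('pics/side0.png')
cv2.imwrite('pics/crop1.png',cv2.resize(a[150:270,170:340],None,fx=4.6,fy=4.6,interpolation=cv2.INTER_CUBIC))
E
```

```text
(no output)
```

View pics/crop0.png

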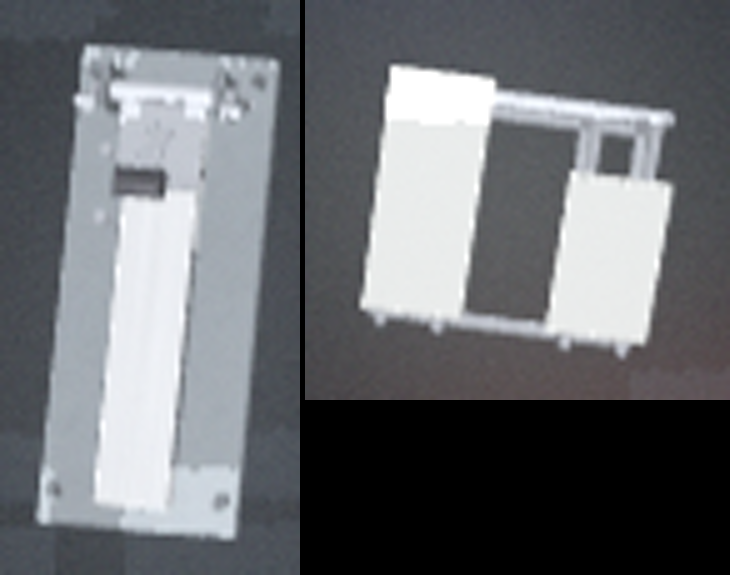

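View pics/crop1.png

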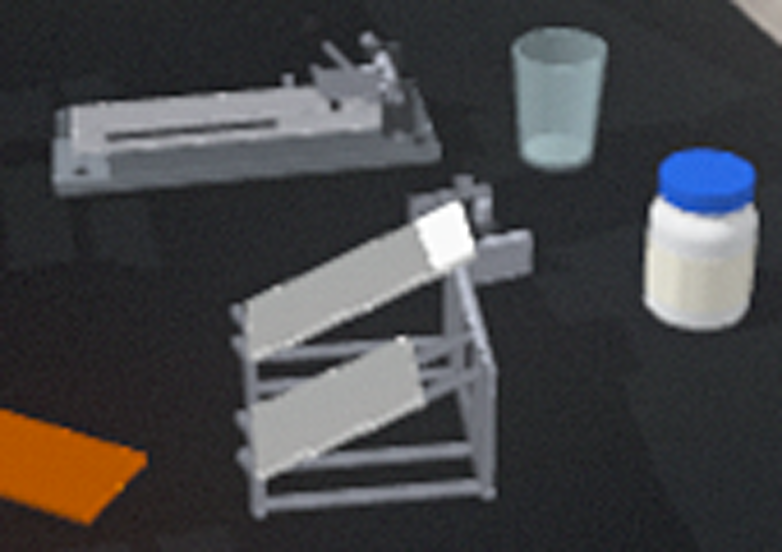

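The long white plate is the left one, top view about (275,198). It spans the full slope. The short one is at (312,211), and the orange ones are out. Next I measure bed and plate.

```bash
cat > m1.py <<'E'
from h import *
d=dict(np.load('pics/top0.npz')); im=d['img']
def poly(mask):
    cs,_=cv2.findContours(mask.astype(np.uint8),cv2.RETR_EXTERNAL,cv2.CHAIN_APPROX_NONE); c=max(cs,key=cv2.contourArea); return c
def refine(c,corners):
    # fit lines per edge from contour points
    P=c[:,0,:].astype(float); L=[]
    n=len(corners)
    for i in range(n):
        a,b=corners[i],corners[(i+1)%n]; u=(b-a)/np.linalg.norm(b-a); nn=np.array([-u[1],u[0]])
        s=(P-a)@u; q=(P-a)@nn; l=np.linalg.norm(b-a)
        S=P[(abs(q)<2)&(s>.1*l)&(s<.9*l)]
        vx,vy,x,y=cv2.fitLine(S.astype(np.float32),cv2.DIST_HUBER,0,.01,.01).ravel(); L.append(np.cross([x,y,1],[x+vx,y+vy,1]))
    o=[]
    for i in range(n):
        p=np.cross(L[i-1],L[i]); o.append(p[:2]/p[2])
    return np.array(o)
g=im.astype(int).sum(2)
# bed
m=np.zeros(g.shape,bool); m[152:265,140:202]=g[152:265,140:202]>270
c=poly(m); r=cv2.minAreaRect(c); print('bed rect',r); B=cv2.boxPoints(r); rc=refine(c,B); print(rc)
W=np.array([onplane(d,p,.02) for p in rc]); print(W.round(4)); print([np.linalg.norm(W[i]-W[i-1]).round(4) for i in range(4)], W.mean(0))
for i in range(4):
    v=W[i]-W[i-1]; print(np.degrees(np.arctan2(v[1],v[0])))
# plate
m=np.zeros(g.shape,bool); m[165:232,255:300]=im[165:232,255:300].min(2)>205
for nm,m in(('long',m),('short',None)):
    if m is None:
        m=np.zeros(g.shape,bool); m[190:240,296:335]=im[190:240,296:335].min(2)>205
    c=poly(m); r=cv2.minAreaRect(c); print(nm,r,cv2.boxPoints(r).tolist()); 
    ap=cv2.approxPolyDP(c,4,True)[:,0].astype(float); print(ap.tolist())
    if len(ap)==4: print(refine(c,ap))
E
python3 m1.py
```

```text
bed rect ((171.0896759033203, 207.92416381835938), (43.0175666809082, 97.32930755615234), 4.763641834259033)
[[147.08710897 253.89662835]
 [155.76999124 158.54125324]
 [195.40351446 161.4421693 ]
 [187.06075209 257.62922517]]
[[0.3724 0.2524 0.02  ]
 [0.6602 0.2273 0.02  ]
 [0.6492 0.1064 0.02  ]
 [0.3594 0.1326 0.02  ]]
[np.float64(0.1205), np.float64(0.2889), np.float64(0.1214), np.float64(0.291)] [0.51030939 0.17968039 0.02      ]
83.81444801723731
-4.991944658448244
-95.21076596036248
174.83157866305152
long ((280.12310791015625, 199.01539611816406), (32.99323654174805, 48.621612548828125), 7.125016689300537) [[260.7384948730469, 221.09231567382812], [266.7692565917969, 172.84616088867188], [299.5077209472656, 176.9384765625], [293.4769592285156, 225.18463134765625]]
[[267.0, 173.0], [261.0, 220.0], [280.0, 223.0], [286.0, 183.0], [299.0, 180.0]]
short ((310.2283020019531, 211.265869140625), (20.1475772857666, 32.84435272216797), 8.746162414550781) [[297.7745666503906, 225.9652862548828], [302.7687683105469, 193.5028533935547], [322.6820373535156, 196.5664520263672], [317.6878356933594, 229.0288848876953]]
[[303.0, 194.0], [298.0, 226.0], [317.0, 227.0], [322.0, 197.0]]
[[302.99763451 194.51968169]
 [298.29176382 225.57076085]
 [317.27344966 227.62548843]
 [322.21678764 196.88167028]]
```

```bash
cat >> h.py <<'E'
from scipy.spatial.transform import Rotation as Ro
BC=np.array([0.510,0.180]); BY=np.radians(-5.1)
def bed(x,y,z):
    c,s=np.cos(BY),np.sin(BY); return np.array([BC[0]+c*x-s*y,BC[1]+s*x+c*y,z])
def tobed(X):
    c,s=np.cos(BY),np.sin(BY); d=np.asarray(X)[:2]-BC; return np.array([c*d[0]+s*d[1],-s*d[0]+c*d[1],X[2]])
def move_to(target,yang=None):
    o=arm.observe(); R=Ro.from_quat(o['orientation']).as_matrix(); p=np.array(o['ee_pos'])
    d=R.T@(np.asarray(target)-p)*1000
    ty=np.degrees(np.arctan2(R[1,1],R[0,1])); yaw=0
    if yang is not None: yaw=-(((yang-ty)+90)%180-90)
    print('shift',d.round(1),'yaw',round(yaw,2),'| tool y ang',round(ty,2),'tcp',p.round(4),'bed',tobed(p).round(4),'F',o['force'].round(2),'op',round(o['opening']*85.4,1),'t',round(o['time_s'],2))
def rayw(d,uv):
    K=np.asarray(d['camera_matrix']);R=np.asarray(d['R']);t=np.ravel(d['t'])
    x=(uv[0]-K[0,2]);y=(uv[1]-K[1,2]);r=np.hypot(x,y);th=r/K[0,0]
    v=np.array([np.sin(th)*x/r,np.sin(th)*y/r,np.cos(th)]) if r>0 else np.array([0,0,1.])
    return -R.T@t,R.T@v
def onplane_w(d,uv,z):
    C,v=rayw(d,uv); return C+v*(z-C[2])/v[2]
def projw(d,X):
    c=np.asarray(d['R'])@np.asarray(X,float)+np.ravel(d['t']);r=np.hypot(c[0],c[1]);th=np.arctan2(r,c[2]);K=np.asarray(d['camera_matrix'])
    return K[:2,2]+K[0,0]*th*c[:2]/r
def tri(rays):
    A=np.zeros((3,3));b=np.zeros(3)
    for C,v in rays:
        v=v/np.linalg.norm(v);M=np.eye(3)-np.outer(v,v);A+=M;b+=M@C
    return np.linalg.solve(A,b)
def rayp(d,uv):
    K=np.asarray(d['camera_matrix']);R=np.asarray(d['R']);t=np.ravel(d['t']);return -R.T@t,R.T@np.linalg.inv(K)@np.array([uv[0],uv[1],1.])
E
python3 - <<'E'
from h import *
T=dict(np.load('pics/top0.npz'));S=dict(np.load('pics/side0.npz'));W=dict(np.load('pics/wrist0.npz'))
print('grip z.1 from top',tobed(onplane(T,(168,186.4),.096)))
print('proj grip top',proj(T,bed(.058,0,.096)),'side',proj(S,bed(.058,0,.096)))
print('wrist cam C',-W['R'].T@W['t'], 'axis',W['R'][2])
for n in('corners',):
  P=[(267,173.4),(288,176),(282,223.6),(261.4,221.6)]
  zs=[.101,.101,.038,.038]
  X=np.array([onplane(T,p,z) for p,z in zip(P,zs)]);print(X.round(4),X.mean(0))
  # side: crop1 /4.6+ (170,150)
  Ps=[(410,222),(455,200),(475,262),(252,362),(247,307)]
  print([(x/4.6+170,y/4.6+150) for x,y in Ps])
  print('side proj',[proj(S,x).round(1) for x in X])
move_to(bed(.058-.0,0,.25),84.9)
E
```

```text
grip z.1 from top [ 0.05756112 -0.00114155  0.096     ]
proj grip top [167.61701737 186.21908366] side [236.90136626 156.43309528]
wrist cam C [0.19019557 0.6254007  0.37298747] axis [ 0.26499598 -0.11618357 -0.95722438]
[[ 0.5992 -0.1101  0.101 ]
 [ 0.5907 -0.1699  0.101 ]
 [ 0.4561 -0.1526  0.038 ]
 [ 0.463  -0.0916  0.038 ]] [ 0.52725765 -0.13104493  0.0695    ]
[(259.1304347826087, 198.2608695652174), (268.9130434782609, 193.47826086956522), (273.2608695652174, 206.95652173913044), (224.7826086956522, 228.69565217391306), (223.69565217391306, 216.73913043478262)]
side proj [array([268.6, 193. ]), array([271.8, 204. ]), array([223. , 227.4]), array([221.6, 215.3])]
shift [-4.518e+02 -2.638e+02 -1.000e-01] yaw -18.26 | tool y ang 66.64 tcp [0.2576 0.5962 0.2495] bed [-0.2884  0.3921  0.2495] F [0.28 1.01 0.13] op 85.2 t 0.15
```

Emit:
{"op": "send_rows", "data": {
  "rows": [
    [-40, -24, 0, -3],
    [-80, -48, 0, -6],
    [-120, -72, 0, -9],
    [-160, -96, 0, -12],
    [-200, -118, 0, -15],
    [-240, -140, 0, -18],
    [-280, -164, 0, -18.3],
    [-320, -188, 0, -18.3],
    [-360, -210, 0, -18.3],
    [-400, -233, 0, -18.3]
  ],
  "claw": 50
}}

```text
time_s: 1.15
ee_pos: [0.5332, 0.222, 0.2498]
orientation: [0.044, 0.999, -0.001, -0.0]
force: [0.0, 0.5, -0.3]
opening: 0.585
```

```bash
python3 - <<'E'
from h import *
move_to(bed(.058,0,.2),84.9)
snap('wrist','w1')
E
```

```text
shift [-38.6 -43.9  49.8] yaw 0.04 | tool y ang 84.94 tcp [0.5332 0.222  0.2498] bed [0.0194 0.0439 0.2498] F [ 0.02  0.51 -0.32] op 50.0 t 1.15
```

View pics/w1.png

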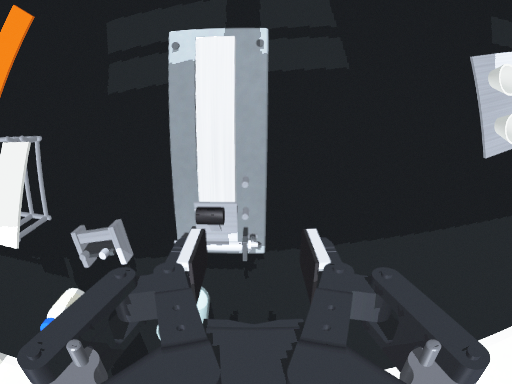

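Wrist view: bed from (218,30) to (218,250), black grip at (210,215), dowels at (245,184) and (245,216). I'll check these against the bed estimate.

```bash
python3 - <<'E'
from h import *
W=dict(np.load('pics/w1.npz')); im=W['img']
m=(im.max(2)<60); m2=np.zeros_like(m); m2[200:232,190:232]=m[200:232,190:232]
n,l,st,ce=cv2.connectedComponentsWithStats(m2.astype(np.uint8)); print(st[1:],ce[1:])
i=1+np.argmax(st[1:,4]); x0,y0,w,h,_=st[i]
print('grip',tobed(onplane_w(W,ce[i],.096)), 'expect pix',projw(W,bed(.058,0,.096)))
for p,n in(((245,184),'dowel40'),((245,216),'dowel80')): print(n,tobed(onplane_w(W,p,.044)),projw(W,bed(.04 if '40' in n else .08,.034,.044)))
for x,y in((-.145,.06),(-.145,-.06),(.145,.06),(.145,-.06)): print('corner',projw(W,bed(x,y,.02)).round(1))
for x,y in((-.13,.022),(-.13,-.022)): print('platen',projw(W,bed(x,y,.04)).round(1))
cv2.imwrite('pics/w1c.png',cv2.resize(im[20:270,150:290,::-1],None,fx=2.4*1.3,fy=2.3,interpolation=cv2.INTER_CUBIC))
E
```

```text
[[196 208  28  16 212]
 [201 229   4   3  10]] [[210.80188679 216.34433962]
 [202.5        230.2       ]]
grip [0.06058006 0.00056443 0.096     ] expect pix [210.13096936 213.98377306]
dowel40 [0.04142587 0.0340064  0.044     ] [244.98717419 182.81181793]
dowel80 [0.08126997 0.03373262 0.044     ] [245.21542253 215.01917727]
corner [267.7  25.4]
corner [167.3  29.4]
corner [265.3 252.6]
corner [178.3 251.1]
platen [234.   33.7]
platen [194.7  35.4]
```

View pics/w1c.png

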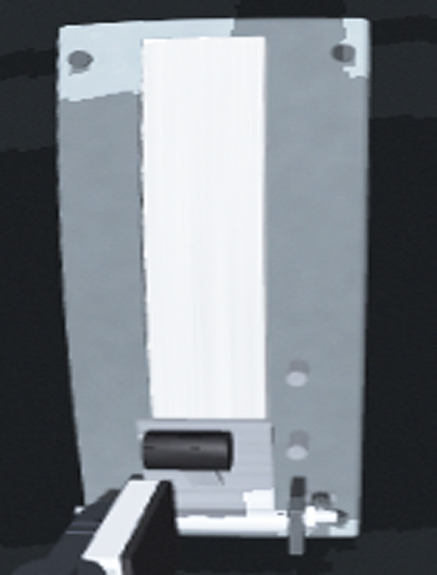

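Emit:
{"op": "send_rows", "data": {
  "rows": [
    [-20, -22, 0, 0],
    [-39.5, -44, 0, 0],
    [-39.5, -44, 0, 0],
    [-39.5, -44, 35, 0],
    [-39.5, -44, 70, 0],
    [-39.5, -44, 100, 0],
    [-39.5, -44, 125, 0],
    [-39.5, -44, 125, 0]
  ]
}}

```text
time_s: 2.0
ee_pos: [0.5706, 0.1638, 0.1209]
orientation: [0.049, 0.999, -0.004, -0.003]
force: [-0.8, -0.0, 0.7]
opening: 0.581
```

```bash
sed -i 's/BC=np.array.*; BY/BC=np.array([0.5112,0.180]); BY/' h.py; python3 - <<'E'
from h import *
move_to(bed(.058,0,.096),84.9)
snap('wrist','w2');snap('side','s2')
E
```

```text
shift [ 2.6 11.1 24.8] yaw -0.52 | tool y ang 84.38 tcp [0.5706 0.1638 0.1209] bed [ 0.0606 -0.0109  0.1209] F [-0.77 -0.04  0.66] op 49.7 t 2.0
```

View pics/w2.png

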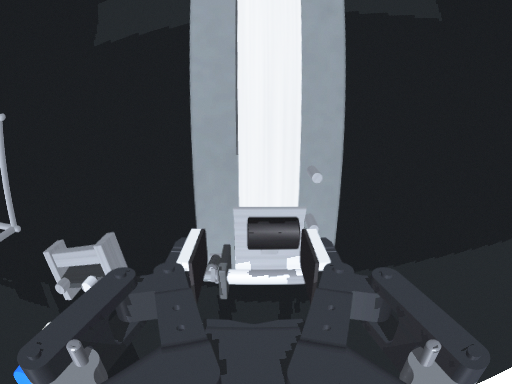

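Emit:
{"op": "send_rows", "data": {
  "rows": [
    [2.6, 11, 0, -0.5],
    [2.6, 11, 0, -0.5],
    [2.6, 11, 0, -0.5],
    [2.6, 11, 0, -0.5]
  ]
}}

```text
time_s: 2.5
ee_pos: [0.5726, 0.176, 0.1256]
orientation: [0.045, 0.999, -0.003, 0.001]
force: [0.5, -0.4, 0.0]
opening: 0.588
```

```bash
python3 - <<'E'
from h import *
move_to(bed(.058,0,.096),84.9)
d=snap('wrist','w3')
o=arm.observe();print(o['dq'].round(3))
im=d['img'];m=(im.max(2)<60); m2=np.zeros_like(m); m2[190:262,200:330]=m[190:262,200:330]
n,l,st,ce=cv2.connectedComponentsWithStats(m2.astype(np.uint8));print(st[1:],ce[1:].round(1))
print(projw(d,bed(.058,0,.096)),projw(d,bed(.058,.014,.096)),projw(d,bed(.058,-.014,.096)))
E
```

```text
shift [ 3.6 -1.3 29.6] yaw -0.02 | tool y ang 84.88 tcp [0.5726 0.176  0.1256] bed [0.0615 0.0015 0.1256] F [ 0.49 -0.39  0.01] op 50.2 t 2.5
[ 0.004  0.005  0.002  0.002 -0.001 -0.001  0.001]
[[320 190  10  51 364]
 [225 213  50   8 302]
 [225 222   1   2   2]
 [225 226   1   1   1]
 [200 229   8  33 208]
 [299 229  19  33 358]
 [225 230   1   2   2]
 [226 234  49  10 431]
 [214 247   1   1   1]
 [215 249   1   1   1]
 [211 250   5  12  28]] [[325.7 216.4]
 [249.9 215.6]
 [225.  222.5]
 [225.  226. ]
 [202.9 246.8]
 [306.5 249. ]
 [225.  230.5]
 [251.2 238.4]
 [214.  247. ]
 [215.  249. ]
 [213.4 256.5]]
[251.02507646 227.15933415] [275.7788117  227.16991652] [226.32530529 226.96528341]
```

View pics/w3.png

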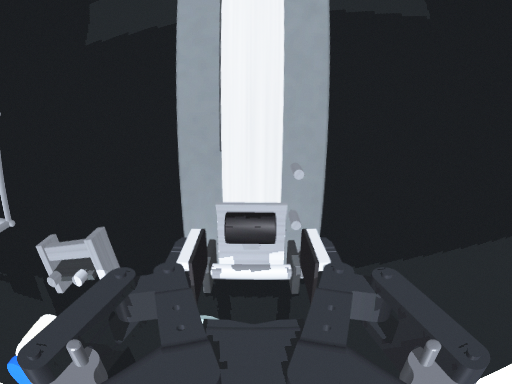

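Grip centred at (250,228), within a pixel of the prediction. I go down and pinch it.

Emit:
{"op": "send_rows", "data": {
  "rows": [
    [3.5, -1.3, 10, 0],
    [3.5, -1.3, 20, 0],
    [3.5, -1.3, 29, 0],
    [3.5, -1.3, 29, 0],
    [3.5, -1.3, 29, 0]
  ]
}}

```text
time_s: 3.05
ee_pos: [0.5686, 0.1744, 0.0957]
orientation: [0.045, 0.999, -0.003, 0.001]
force: [0.8, -0.6, 0.1]
opening: 0.584
```

Emit:
{"op": "send_rows", "data": {
  "rows": [
    [0, 0, 0, 0],
    [0, 0, 0, 0],
    [0, 0, 0, 0],
    [0, 0, 0, 0],
    [0, 0, 0, 0],
    [0, 0, 0, 0]
  ],
  "claw": 15,
  "grip_force": 50
}}

```text
time_s: 3.65
ee_pos: [0.5689, 0.1745, 0.096]
orientation: [0.045, 0.999, -0.003, 0.001]
force: [-0.2, 0.1, 2.7]
opening: 0.318
```

```bash
python3 - <<'E'
from h import *
move_to(bed(.058,0,.096),84.9)
a0=np.arctan2(42,57);p0=tobed(arm.observe()['ee_pos'])
for th in np.arange(.1,1.31,.1):
    x=.115-.0708*np.cos(a0+th);z=.054+.0708*np.sin(a0+th); print(round(th,2),'back(-tx)',round((x-.058)*1000,1),'up(-tz)',round((z-.096)*1000,1))
snap('side','s4')
E
```

```text
shift [-0.1  0.4 -0. ] yaw -0.05 | tool y ang 84.85 tcp [0.5689 0.1745 0.096 ] bed [ 0.0579 -0.0004  0.096 ] F [-0.17  0.13  2.73] op 27.2 t 3.65
0.1 back(-tx) 4.5 up(-tz) 5.5
0.2 back(-tx) 9.5 up(-tz) 10.5
0.3 back(-tx) 15.0 up(-tz) 15.0
0.4 back(-tx) 20.9 up(-tz) 18.9
0.5 back(-tx) 27.1 up(-tz) 22.2
0.6 back(-tx) 33.7 up(-tz) 24.8
0.7 back(-tx) 40.5 up(-tz) 26.8
0.8 back(-tx) 47.4 up(-tz) 28.1
0.9 back(-tx) 54.5 up(-tz) 28.8
1.0 back(-tx) 61.5 up(-tz) 28.7
1.1 back(-tx) 68.6 up(-tz) 27.8
1.2 back(-tx) 75.5 up(-tz) 26.3
1.3 back(-tx) 82.2 up(-tz) 24.2
```

The opening stopped at 27 mm, so the grip is held. Swinging up along the arc.

Emit:
{"op": "send_rows", "data": {
  "rows": [
    [-2, 0, -2.7, 0],
    [-4.5, 0, -5.5, 0],
    [-7, 0, -8, 0],
    [-9.5, 0, -10.5, 0],
    [-15, 0, -15, 0],
    [-20.9, 0, -18.9, 0],
    [-27.1, 0, -22.2, 0],
    [-33.7, 0, -24.8, 0],
    [-40.5, 0, -26.8, 0],
    [-40.5, 0, -26.8, 0]
  ]
}}

```text
time_s: 4.7
ee_pos: [0.6114, 0.1704, 0.1235]
orientation: [0.046, 0.999, -0.003, 0.002]
force: [1.9, -1.9, -4.1]
opening: 0.316
```

```bash
cat > clip.py <<'E'
from h import *
move_to(bed(.115,0,.12),84.9); b=tobed(arm.observe()['ee_pos']); print('clip angle est',np.arctan2(b[2]-.054,.115-b[0])-np.arctan2(42,57),'r',np.hypot(b[2]-.054,.115-b[0]))
E
python3 clip.py
```

```text
shift [-14.3   0.7   3.6] yaw -0.12 | tool y ang 84.78 tcp [0.6114 0.1704 0.1235] bed [ 0.1007 -0.0006  0.1235] F [ 1.92 -1.94 -4.07] op 27.0 t 4.7
clip angle est 0.7327110746254383 r 0.07099709757635299
```

Emit:
{"op": "send_rows", "data": {
  "rows": [
    [-6, 0, -1, 0],
    [-11.8, 0, -1.3, 0],
    [-18.8, 0, -1.2, 0],
    [-25.9, 0, -0.3, 0],
    [-32, 0, 1, 0],
    [-35.5, 0, 2, 0],
    [-35.5, 0, 2, 0]
  ]
}}

```text
time_s: 5.4
ee_pos: [0.6473, 0.1669, 0.1216]
orientation: [0.046, 0.999, -0.003, 0.002]
force: [3.2, -0.8, -6.6]
opening: 0.32
```

```bash
python3 clip.py
```

```text
shift [21.7  0.9  1.5] yaw -0.14 | tool y ang 84.76 tcp [0.6473 0.1669 0.1216] bed [ 0.1367 -0.0009  0.1216] F [ 3.16 -0.82 -6.63] op 27.3 t 5.4
clip angle est 1.2462966061850649 r 0.07100687794837893
```

Emit:
{"op": "send_rows", "data": {
  "rows": [
    [0, 0, 0, 0],
    [0, 0, 0, 0],
    [0, 0, -10, 0],
    [0, 0, -35, 0],
    [0, 0, -70, 0],
    [0, 0, -105, 0],
    [0, 0, -130, 0],
    [0, 0, -130, 0]
  ],
  "claw": 50
}}

```text
time_s: 6.2
ee_pos: [0.6491, 0.1695, 0.2584]
orientation: [0.045, 0.999, -0.002, 0.007]
force: [1.0, 0.1, -0.2]
opening: 0.581
```

```bash
python3 - <<'E'
from h import *
T=dict(np.load('pics/top0.npz'))
move_to([0.50,-0.131,.25],82.5)
snap('side','s5')
snap('wrist','w5')
E
```

```text
shift [ 121.4 -312.8    7.5] yaw 2.3 | tool y ang 84.8 tcp [0.6491 0.1695 0.2584] bed [0.1383 0.0018 0.2584] F [ 0.98  0.09 -0.18] op 49.6 t 6.2
```

View pics/s5.png

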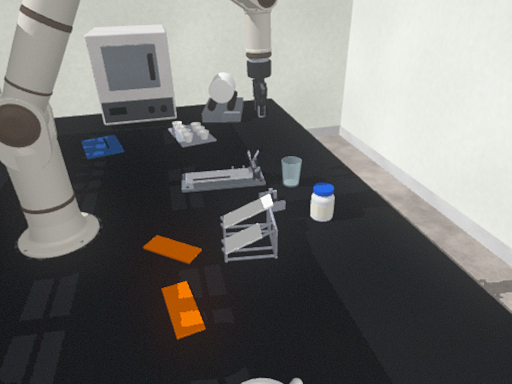

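The clip stands open at (253,162). On to the rack.

Emit:
{"op": "send_rows", "data": {
  "rows": [
    [12, -32, 0, 0],
    [24, -64, 0, 0.5],
    [40, -98, 0, 1],
    [56, -134, 0, 1.5],
    [71, -172, 0, 2],
    [85, -210, 0, 2.3],
    [99, -248, 0, 2.3],
    [111, -280, 0, 2.3],
    [118, -302, 0, 2.3],
    [121, -313, 0, 2.3]
  ],
  "claw": 85
}}

```text
time_s: 7.3
ee_pos: [0.4959, -0.1347, 0.2533]
orientation: [0.067, 0.998, -0.003, 0.002]
force: [-0.7, -0.1, -0.2]
opening: 0.995
```

Emit:
{"op": "send_rows", "data": {
  "rows": [
    [0, 0, 0, 0],
    [0, 0, 0, 0],
    [0, 0, 0, 0]
  ]
}}

```text
time_s: 7.6
ee_pos: [0.4965, -0.1329, 0.2531]
orientation: [0.066, 0.998, -0.003, 0.002]
force: [-0.7, -0.0, 0.5]
opening: 0.995
```

```bash
python3 - <<'E'
from h import *
move_to([0.50,-0.131,.25],82.5)
d=snap('wrist','w6')
X=[[ 0.5992, -0.1101 , 0.101 ], [ 0.5907, -0.1699,  0.101 ], [ 0.4561 ,-0.1526,  0.038 ],[ 0.463 , -0.0916 , 0.038 ]]
print([projw(d,x).round(1) for x in X])
E
```

```text
shift [-3.2  2.4  3.1] yaw -0.07 | tool y ang 82.43 tcp [ 0.4965 -0.1329  0.2531] bed [ 0.0131 -0.313   0.2531] F [-0.75 -0.03  0.48] op 85.0 t 7.6
[array([287.2, 265. ]), array([231.5, 264.6]), array([232.5, 130.7]), array([286.3, 129.9])]
```

View pics/w6.png

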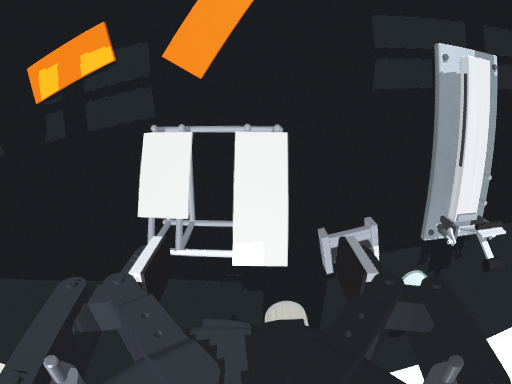

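Wrist view: long plate corners (288,265), (232,265), (235,132), (287,132); short plate to its left; the applicator at (350,245). I triangulate the corners.

```bash
python3 - <<'E'
from h import *
d=dict(np.load('pics/w6.npz'));T=dict(np.load('pics/top0.npz'));S=dict(np.load('pics/side0.npz'))
im=d['img'];m=np.zeros(im.shape[:2],np.uint8);m[125:275,225:300]=im[125:275,225:300].min(2)>200
m=cv2.morphologyEx(m,cv2.MORPH_OPEN,np.ones((7,7)))
c=max(cv2.findContours(m,0,1)[0],key=cv2.contourArea);q=cv2.approxPolyDP(c,6,True)[:,0];print(q.tolist())
Wp=[(287.8,265.5),(232.3,265.5),(234.5,132.5),(287.5,132.5)]
Tp=[(267,173.4),(288,176),(282,223.6),(261.4,221.6)]
Sp=[(268.9,193.5),(273.3,207),(224.8,228.7),(223.7,216.7)]
X=[]
for w,t,s in zip(Wp,Tp,Sp):
    X.append(tri([rayw(d,w),rayp(T,t),rayp(S,s)]))
X=np.array(X);print(X.round(4),X.mean(0).round(4))
print([np.linalg.norm(X[i]-X[i-1]).round(4) for i in range(4)])
u=X[0]+X[1]-X[2]-X[3];u/=np.linalg.norm(u);print('yaw',np.degrees(np.arctan2(u[1],u[0])),'pitch',np.degrees(np.arcsin(u[2])))
E
```

```text
[[235, 132], [232, 264], [286, 265], [286, 133]]
[[ 0.6001 -0.1099  0.0994]
 [ 0.5942 -0.1708  0.0927]
 [ 0.4587 -0.1521  0.0325]
 [ 0.4663 -0.091   0.032 ]] [ 0.5298 -0.1309  0.0641]
[np.float64(0.151), np.float64(0.0615), np.float64(0.1494), np.float64(0.0615)]
yaw -7.938184408555725 pitch 25.145753449383218
```

```bash
python3 - <<'E'
from h import *
move_to([0.5163,-0.129,.060],82.1)
E
```

```text
shift [-18.1   7.5 193.2] yaw 0.34 | tool y ang 82.44 tcp [ 0.4965 -0.1329  0.2531] bed [ 0.0132 -0.313   0.2531] F [ 0.56  0.56 -0.46] op 85.1 t 7.65
```

Emit:
{"op": "send_rows", "data": {
  "rows": [
    [-9, 4, 20, 0.3],
    [-18, 7, 50, 0.3],
    [-18, 7, 85, 0.3],
    [-18, 7, 115, 0.3],
    [-18, 7, 135, 0.3],
    [-18, 7, 145, 0.3],
    [-18, 7, 145, 0.3],
    [-18, 7, 145, 0.3]
  ]
}}

```text
time_s: 8.45
ee_pos: [0.5168, -0.1287, 0.1089]
orientation: [0.068, 0.998, -0.003, 0.003]
force: [0.5, -0.2, 1.5]
opening: 0.997
```

```bash
python3 - <<'E'
from h import *
move_to([0.5163,-0.129,.060],82.1)
snap('wrist','w7')
E
```

```text
shift [ 0.7 -0.1 48.9] yaw 0.08 | tool y ang 82.18 tcp [ 0.5168 -0.1287  0.1089] bed [ 0.033  -0.307   0.1089] F [ 0.46 -0.19  1.45] op 85.1 t 8.45
```

View pics/w7.png

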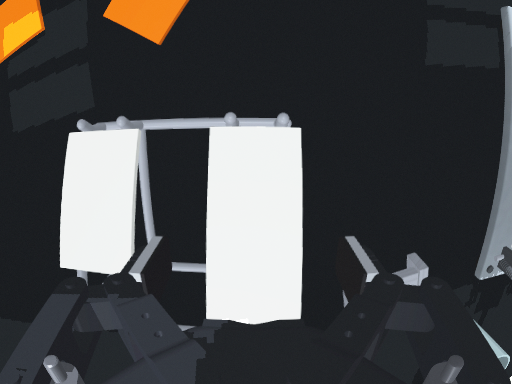

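Emit:
{"op": "send_rows", "data": {
  "rows": [
    [0.7, 0, 15, 0],
    [0.7, 0, 30, 0],
    [0.7, 0, 42, 0],
    [0.7, 0, 49, 0],
    [0.7, 0, 49, 0],
    [0.7, 0, 49, 0]
  ]
}}

```text
time_s: 9.1
ee_pos: [0.517, -0.1292, 0.0607]
orientation: [0.068, 0.998, -0.003, 0.004]
force: [-0.3, -0.3, 0.4]
opening: 0.994
```

Emit:
{"op": "send_rows", "data": {
  "rows": [
    [0, 0, 0, 0],
    [0, 0, 0, 0],
    [0, 0, 0, 0],
    [0, 0, 0, 0],
    [0, 0, 0, 0],
    [0, 0, 0, 0]
  ],
  "claw": 50,
  "grip_force": 25
}}

```text
time_s: 9.7
ee_pos: [0.5176, -0.1293, 0.0615]
orientation: [0.068, 0.998, -0.003, 0.004]
force: [-1.7, 0.9, 5.9]
opening: 0.695
```

```bash
python3 - <<'E'
from h import *
move_to([0.5163,-0.129,.060],82.1)
snap('wrist','w8')
E
```

```text
shift [1.3 0.2 1.5] yaw 0.07 | tool y ang 82.17 tcp [ 0.5176 -0.1293  0.0615] bed [ 0.0339 -0.3075  0.0615] F [-1.71  0.88  5.93] op 59.4 t 9.7
```

View pics/w8.png

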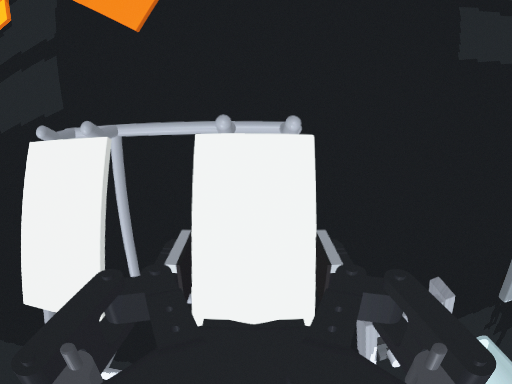

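Both pads are on the plate's edges at (190,260) and (317,260). Lifting gently.

Emit:
{"op": "send_rows", "data": {
  "rows": [
    [0, 0, -4, 0],
    [0, 0, -10, 0],
    [0, 0, -20, 0],
    [0, 0, -35, 0],
    [0, 0, -50, 0],
    [0, 0, -70, 0],
    [0, 0, -95, 0],
    [0, 0, -120, 0],
    [0, 0, -130, 0],
    [0, 0, -130, 0]
  ]
}}

```text
time_s: 10.75
ee_pos: [0.5176, -0.1288, 0.1933]
orientation: [0.068, 0.998, -0.003, 0.006]
force: [0.5, -0.1, -2.3]
opening: 0.695
```

```bash
python3 - <<'E'
from h import *
move_to(bed(-0.035,-.004,.19),84.9)
snap('wrist','w9');snap('side','s9')
E
```

```text
shift [ 83.2 299.4   0.6] yaw -2.74 | tool y ang 82.16 tcp [ 0.5176 -0.1288  0.1933] bed [ 0.0338 -0.307   0.1933] F [ 0.47 -0.11 -2.27] op 59.3 t 10.75
```

View pics/w9.png

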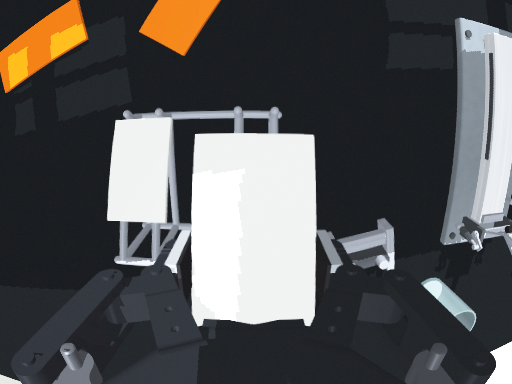

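View pics/s9.png

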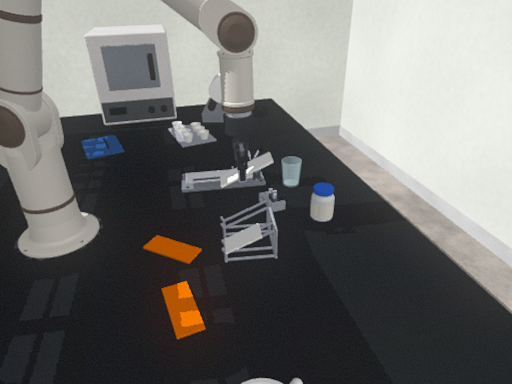

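The plate is held and still sloping, near end low. I carry it over the bed, well back from the dowels.

```bash
python3 - <<'E'
from h import *
move_to(bed(-0.055,-.004,.19),84.9)
E
```

```text
shift [101.4 298.3  -1.5] yaw -2.73 | tool y ang 82.17 tcp [ 0.5159 -0.1284  0.1909] bed [ 0.0321 -0.3068  0.1909] F [-0.81  0.7  -2.42] op 59.3 t 10.85
```

Emit:
{"op": "send_rows", "data": {
  "rows": [
    [8, 22, 0, -0.5],
    [18, 54, 0, -1],
    [30, 90, 0, -1.5],
    [43, 128, 0, -2],
    [56, 166, 0, -2.4],
    [69, 204, 0, -2.7],
    [82, 242, 0, -2.7],
    [93, 274, 0, -2.7],
    [99, 292, 0, -2.7],
    [101.5, 298, 0, -2.7]
  ]
}}

```text
time_s: 11.85
ee_pos: [0.4542, 0.183, 0.1871]
orientation: [0.043, 0.999, -0.003, 0.002]
force: [0.0, -0.4, -2.6]
opening: 0.696
```

Emit:
{"op": "send_rows", "data": {
  "rows": [
    [0, 0, 0, 0],
    [0, 0, 0, 0],
    [0, 0, 0, 0]
  ]
}}

```text
time_s: 12.15
ee_pos: [0.4544, 0.1813, 0.1867]
orientation: [0.044, 0.999, -0.003, 0.002]
force: [-0.3, -0.1, -1.9]
opening: 0.692
```

```bash
python3 - <<'E'
from h import *
move_to(bed(-0.055,-.004,.080),84.9)
d=snap('wrist','w10')
for n,X in (('d40',bed(.04,.034,.044)),('d80',bed(.08,.034,.044)),('c',bed(-.145,.06,.02)),('c',bed(-.145,-.06,.02))): print(n,projw(d,X))
E
```

```text
shift [ -1.2   0.4 106.7] yaw 0.08 | tool y ang 84.98 tcp [0.4544 0.1813 0.1867] bed [-0.0567 -0.0037  0.1867] F [-0.27 -0.12 -1.91] op 59.1 t 12.15
d40 [289.76795261 268.13212882]
d80 [287.55707731 297.5981793 ]
c [320.28657971  85.89729844]
c [196.68022538  85.13207801]
```

View pics/w10.png

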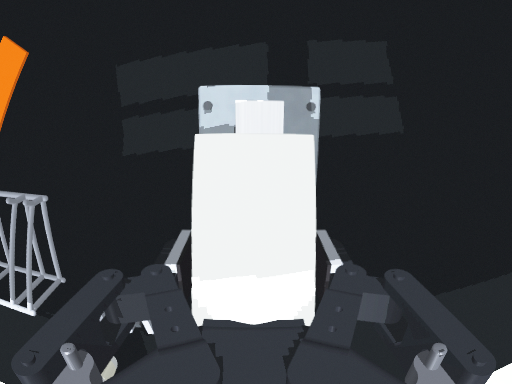

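Emit:
{"op": "send_rows", "data": {
  "rows": [
    [-1, 0, 20, 0],
    [-1, 0, 45, 0],
    [-1, 0, 70, 0],
    [-1, 0, 88, 0],
    [-1, 0, 98, 0],
    [-1, 0, 103, 0],
    [-1, 0, 103, 0],
    [-1, 0, 103, 0]
  ]
}}

```text
time_s: 13.0
ee_pos: [0.4567, 0.1808, 0.0846]
orientation: [0.044, 0.999, -0.003, 0.003]
force: [0.2, -0.1, -1.9]
opening: 0.694
```

Emit:
{"op": "send_rows", "data": {
  "rows": [
    [0, 0, 2, 0],
    [0, 0, 4, 0],
    [0, 0, 6, 0],
    [0, 0, 8, 0],
    [0, 0, 10, 0],
    [0, 0, 12, 0]
  ]
}}

```text
time_s: 13.6
ee_pos: [0.4566, 0.1808, 0.0724]
orientation: [0.044, 0.999, -0.003, 0.003]
force: [0.3, 0.4, -2.4]
opening: 0.696
```

```bash
python3 - <<'E'
from h import *
move_to(bed(-0.055,-.004,.050),84.9)
snap('side','s11');snap('wrist','w11')
a=cv2.imread('pics/s11.png');cv2.imwrite('pics/s11c.png',cv2.resize(a[110:210,160:300],None,fx=5,fy=5,interpolation=cv2.INTER_CUBIC))
E
```

```text
shift [ 0.7  0.2 22.4] yaw 0.06 | tool y ang 84.96 tcp [0.4566 0.1808 0.0724] bed [-0.0544 -0.0041  0.0724] F [ 0.25  0.39 -2.4 ] op 59.4 t 13.6
```

View pics/s11c.png

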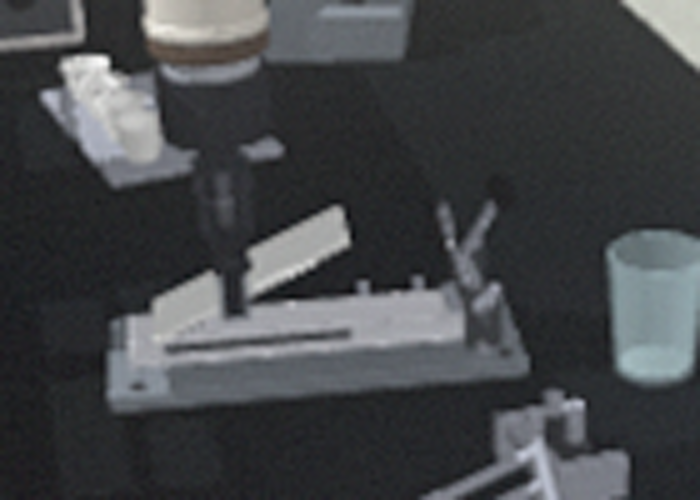

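View pics/w11.png

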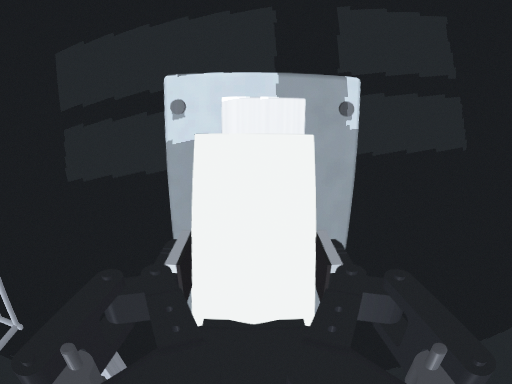

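The near end hangs just above the platen. Lowering by feel.

Emit:
{"op": "send_rows", "data": {
  "rows": [
    [0, 0, 1, 0],
    [0, 0, 2, 0],
    [0, 0, 3, 0],
    [0, 0, 4, 0],
    [0, 0, 5, 0]
  ]
}}

```text
time_s: 14.2
ee_pos: [0.4572, 0.1807, 0.0676]
orientation: [0.044, 0.999, -0.003, 0.003]
force: [2.7, 0.1, 1.9]
opening: 0.695
```

Emit:
{"op": "send_rows", "data": {
  "rows": [
    [-0.3, 0, 1, 0],
    [-0.6, 0, 2, 0],
    [-1, 0, 3, 0],
    [-1.5, 0, 4, 0]
  ],
  "grip_force": 20
}}

```text
time_s: 14.6
ee_pos: [0.4591, 0.1806, 0.0637]
orientation: [0.044, 0.999, -0.003, 0.003]
force: [1.4, -0.1, 1.3]
opening: 0.694
```

```bash
python3 - <<'E'
from h import *
move_to(bed(-0.055,-.004,.050),84.9)
snap('side','s12')
a=cv2.imread('pics/s12.png');cv2.imwrite('pics/s12c.png',cv2.resize(a[110:210,160:300],None,fx=5,fy=5,interpolation=cv2.INTER_CUBIC))
E
```

```text
shift [ 3.2  0.1 13.7] yaw 0.04 | tool y ang 84.94 tcp [0.4591 0.1806 0.0637] bed [-0.0519 -0.004   0.0637] F [ 1.44 -0.07  1.29] op 59.3 t 14.6
```

View pics/s12c.png

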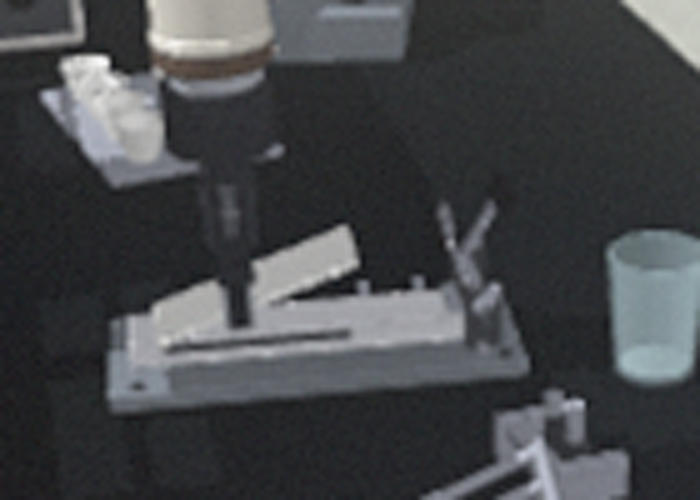

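It pivots in the grip with about 4 N. Continuing down.

Emit:
{"op": "send_rows", "data": {
  "rows": [
    [0, 0, 1, 0],
    [0, 0, 2, 0],
    [0, 0, 3, 0],
    [0, 0, 4, 0],
    [0, 0, 5, 0],
    [0, 0, 6, 0],
    [0, 0, 7, 0],
    [0, 0, 8, 0]
  ]
}}

```text
time_s: 15.45
ee_pos: [0.4591, 0.1806, 0.0555]
orientation: [0.044, 0.999, -0.003, 0.003]
force: [1.5, -0.9, 1.5]
opening: 0.692
```

Emit:
{"op": "send_rows", "data": {
  "rows": [
    [0, 0, 1, 0],
    [0, 0, 2, 0],
    [0, 0, 3, 0],
    [0, 0, 3, 0]
  ]
}}

```text
time_s: 15.85
ee_pos: [0.4589, 0.1805, 0.0522]
orientation: [0.044, 0.999, -0.003, 0.003]
force: [1.6, 0.1, 0.0]
opening: 0.694
```

```bash
python3 - <<'E'
from h import *
move_to(bed(-0.055,-.004,.050),84.9)
snap('side','s13');snap('wrist','w13')
a=cv2.imread('pics/s13.png');cv2.imwrite('pics/s13c.png',cv2.resize(a[110:210,160:300],None,fx=5,fy=5,interpolation=cv2.INTER_CUBIC))
E
```

```text
shift [2.9 0.1 2.2] yaw 0.04 | tool y ang 84.94 tcp [0.4589 0.1805 0.0522] bed [-0.0521 -0.0041  0.0522] F [1.64 0.13 0.01] op 59.3 t 15.85
```

View pics/s13c.png

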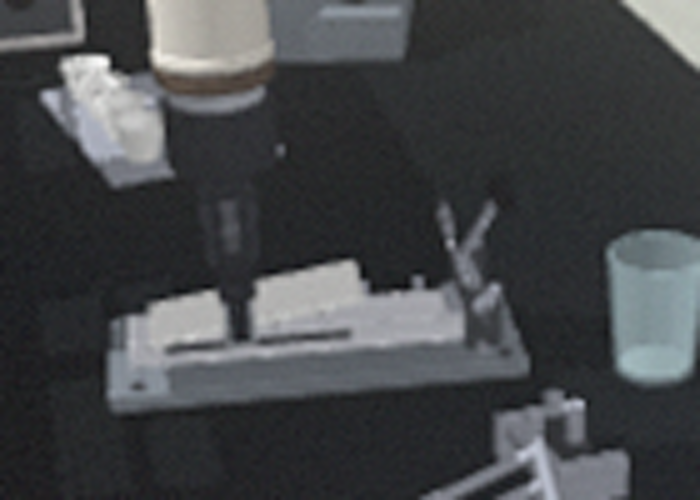

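View pics/w13.png

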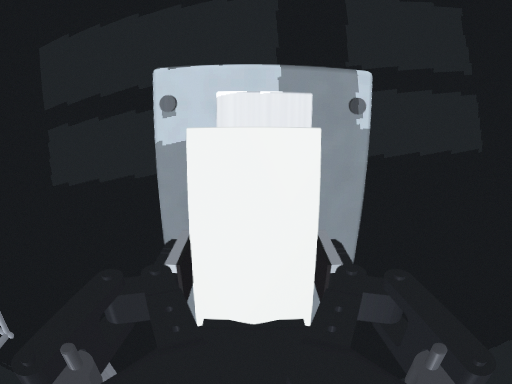

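Emit:
{"op": "send_rows", "data": {
  "rows": [
    [0, 0, 1, 0],
    [0, 0, 2, 0],
    [0, 0, 3, 0],
    [0, 0, 3, 0]
  ]
}}

```text
time_s: 16.35
ee_pos: [0.4588, 0.1805, 0.0491]
orientation: [0.044, 0.999, -0.003, 0.003]
force: [1.5, 0.1, 0.7]
opening: 0.698
```

Emit:
{"op": "send_rows", "data": {
  "rows": [
    [0, 0, 1, 0],
    [0, 0, 2, 0],
    [0, 0, 2, 0]
  ]
}}

```text
time_s: 16.65
ee_pos: [0.4586, 0.1805, 0.0469]
orientation: [0.044, 0.999, -0.003, 0.003]
force: [0.4, -0.6, -0.5]
opening: 0.695
```

```bash
python3 - <<'E'
from h import *
move_to(bed(-0.055,-.004,.050),84.9)
snap('side','s14');snap('wrist','w14')
a=cv2.imread('pics/s14.png');cv2.imwrite('pics/s14c.png',cv2.resize(a[110:210,160:300],None,fx=5,fy=5,interpolation=cv2.INTER_CUBIC))
E
```

```text
shift [ 2.5  0.2 -3.1] yaw 0.05 | tool y ang 84.95 tcp [0.4586 0.1805 0.0469] bed [-0.0524 -0.0042  0.0469] F [ 0.45 -0.63 -0.45] op 59.3 t 16.65
```

View pics/s14c.png

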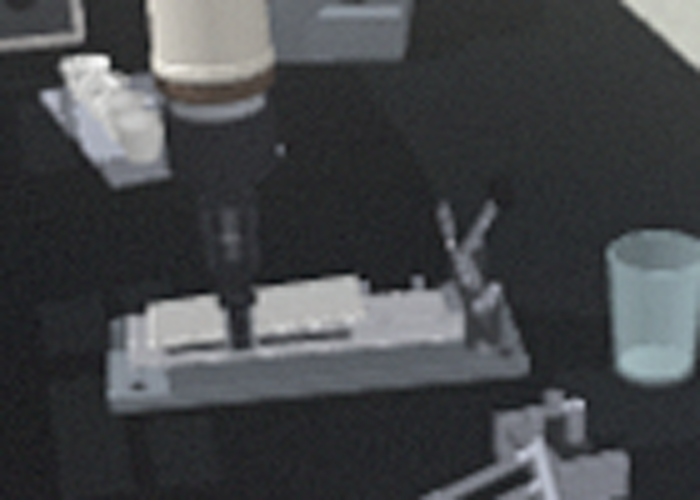

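Emit:
{"op": "send_rows", "data": {
  "rows": [
    [0, 0, 0.7, 0],
    [0, 0, 1.4, 0],
    [0, 0, 1.4, 0]
  ]
}}

```text
time_s: 17.05
ee_pos: [0.4586, 0.1804, 0.0456]
orientation: [0.044, 0.999, -0.003, 0.003]
force: [2.1, -0.3, 0.4]
opening: 0.697
```

```bash
python3 - <<'E'
from h import *
move_to(bed(-0.055,-.004,.050),84.9)
d=snap('side','s15');w=snap('wrist','w15')
a=cv2.imread('pics/s15.png');cv2.imwrite('pics/s15c.png',cv2.resize(a[150:200,180:280],None,fx=8,fy=8,interpolation=cv2.INTER_CUBIC))
E
```

```text
shift [ 2.6  0.2 -4.4] yaw 0.05 | tool y ang 84.95 tcp [0.4586 0.1804 0.0456] bed [-0.0524 -0.0042  0.0456] F [ 2.15 -0.27  0.45] op 59.5 t 17.05
```

View pics/s15c.png

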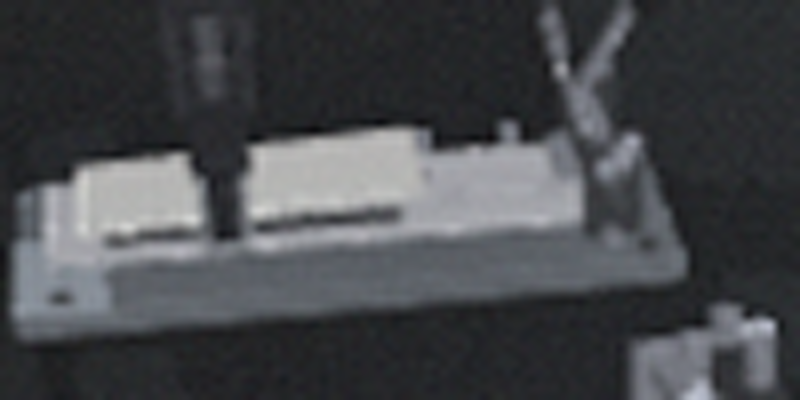

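Emit:
{"op": "send_rows", "data": {
  "rows": [
    [0, 0, 0.7, 0],
    [0, 0, 1.4, 0],
    [0, 0, 1.4, 0]
  ]
}}

```text
time_s: 17.45
ee_pos: [0.4586, 0.1804, 0.0441]
orientation: [0.044, 0.999, -0.003, 0.003]
force: [1.7, -0.1, 0.6]
opening: 0.694
```

Emit:
{"op": "send_rows", "data": {
  "rows": [
    [0, 0, 0.5, 0],
    [0, 0, 1, 0],
    [0, 0, 1, 0]
  ]
}}

```text
time_s: 17.75
ee_pos: [0.4586, 0.1804, 0.0433]
orientation: [0.044, 0.999, -0.003, 0.003]
force: [0.9, 0.5, 3.5]
opening: 0.696
```

The force rose to 3.5 N, so the plate is down flat. Sliding towards the stop, held 4 mm clear of the dowels.

Emit:
{"op": "send_rows", "data": {
  "rows": [
    [-3, 0, 0, 0],
    [-8, 0, 0, 0],
    [-14, 0, 0, 0],
    [-20, 0, 0, 0],
    [-26, 0, 0, 0],
    [-32, 0, 0, 0],
    [-38, 0, 0, 0],
    [-43, 0, 0, 0],
    [-46, 0, 0, 0],
    [-46, 0, 0, 0]
  ]
}}

```text
time_s: 18.75
ee_pos: [0.5034, 0.1765, 0.0433]
orientation: [0.044, 0.999, -0.003, 0.002]
force: [-2.6, -0.2, 4.2]
opening: 0.692
```

```bash
python3 - <<'E'
from h import *
move_to(bed(-0.005,-.004,.0433),84.9)
d=snap('side','s16');w=snap('wrist','w16');t=snap('top','t16')
a=cv2.imread('pics/s16.png');cv2.imwrite('pics/s16c.png',cv2.resize(a[150:200,180:280],None,fx=8,fy=8,interpolation=cv2.INTER_CUBIC))
E
```

```text
shift [-2.5  0.2 -0. ] yaw 0.08 | tool y ang 84.98 tcp [0.5034 0.1765 0.0433] bed [-0.0075 -0.0042  0.0433] F [-2.61 -0.22  4.22] op 59.1 t 18.75
```

View pics/s16c.png

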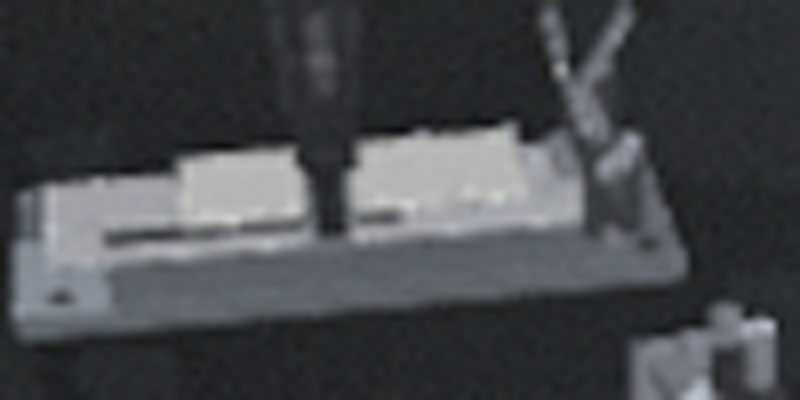

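View pics/w16.png

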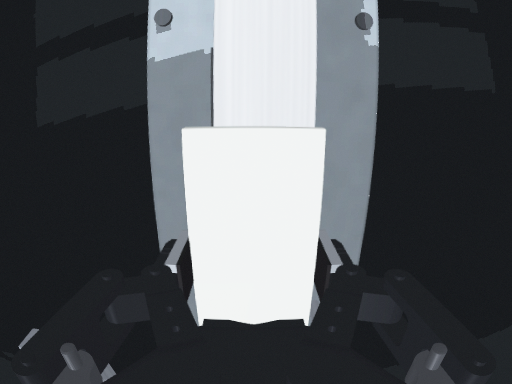

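```bash
cat > near.py <<'E'
import sys
from h import *
w=dict(np.load('pics/%s.npz'%sys.argv[1])); g=w['img'].astype(int)
y0=int(sys.argv[2]) if len(sys.argv)>2 else 127
for u in (192,202,306,316):   # outside platen: gradient along column
    col=g[y0-12:y0+12,u].sum(1); k=np.argmax(np.diff(col)); 
    v=y0-12+k+.5
    print('near edge',u,v,tobed(onplane_w(w,(u,v),.046)).round(4))
for v in (150,180,210):
    row=g[v].sum(1); a=150+np.argmax(np.diff(row[150:212])); b=300+np.argmin(np.diff(row[300:345]))
    print('sides',a+.5,b+.5,tobed(onplane_w(w,(a+.5,v),.046)).round(4)[:2],tobed(onplane_w(w,(b+.5,v),.046)).round(4)[:2])
E
python3 near.py w16
```

```text
near edge 192 127.5 [-0.0701 -0.0296  0.046 ]
near edge 202 127.5 [-0.07   -0.0254  0.046 ]
near edge 306 127.5 [-0.0701  0.0171  0.046 ]
near edge 316 127.5 [-0.0702  0.0213  0.046 ]
sides 181.5 324.5 [-0.0607 -0.0345] [-0.0609  0.0254]
sides 151.5 322.5 [-0.0476 -0.0491] [-0.0479  0.0253]
sides 185.5 320.5 [-0.0338 -0.0344] [-0.0341  0.0254]
```

Near edge sits at bed x = -70 mm (home is -55) and y centre is -4.5 mm. Pushing on by feel.

Emit:
{"op": "send_rows", "data": {
  "rows": [
    [-3, 0, 0, 0],
    [-6, 0, 0, 0],
    [-9, 0, 0, 0],
    [-11, 0, 0, 0],
    [-12, 0, 0, 0],
    [-12, 0, 0, 0]
  ]
}}

```text
time_s: 19.5
ee_pos: [0.5148, 0.1755, 0.0433]
orientation: [0.044, 0.999, -0.003, 0.001]
force: [-4.3, -0.4, 5.7]
opening: 0.696
```

Emit:
{"op": "send_rows", "data": {
  "rows": [
    [-0.5, 0, 0, 0],
    [-1, 0, 0, 0],
    [-1.5, 0, 0, 0],
    [-2, 0, 0, 0]
  ]
}}

```text
time_s: 19.9
ee_pos: [0.5158, 0.1754, 0.0432]
orientation: [0.043, 0.999, -0.004, 0.001]
force: [-4.2, -0.2, 6.2]
opening: 0.694
```

Emit:
{"op": "send_rows", "data": {
  "rows": [
    [-0.7, 0, 0, 0],
    [-1.4, 0, 0, 0],
    [-2, 0, 0, 0],
    [-2, 0, 0, 0]
  ]
}}

```text
time_s: 20.3
ee_pos: [0.5171, 0.1753, 0.0433]
orientation: [0.043, 0.999, -0.004, 0.0]
force: [-4.5, -0.6, 6.6]
opening: 0.693
```

Emit:
{"op": "send_rows", "data": {
  "rows": [
    [-0.7, 0, 0, 0],
    [-1.4, 0, 0, 0],
    [-2, 0, 0, 0],
    [-2, 0, 0, 0]
  ]
}}

```text
time_s: 20.7
ee_pos: [0.5184, 0.1753, 0.0433]
orientation: [0.043, 0.999, -0.004, -0.0]
force: [-4.6, 0.2, 5.0]
opening: 0.696
```

```bash
python3 - <<'E'
from h import *
move_to(bed(-0.005,-.004,.0433),84.9)
w=snap('wrist','w17')
E
python3 near.py w17
```

```text
shift [12.6  0.1 -0. ] yaw 0.16 | tool y ang 85.06 tcp [0.5184 0.1753 0.0433] bed [ 0.0076 -0.004   0.0433] F [-4.55  0.2   5.04] op 59.5 t 20.7
near edge 192 127.5 [-0.0549 -0.0296  0.046 ]
near edge 202 127.5 [-0.0548 -0.0253  0.046 ]
near edge 306 127.5 [-0.0551  0.0173  0.046 ]
near edge 316 127.5 [-0.0552  0.0215  0.046 ]
sides 181.5 324.5 [-0.0455 -0.0344] [-0.0458  0.0255]
sides 151.5 322.5 [-0.0324 -0.049 ] [-0.0328  0.0255]
sides 154.5 320.5 [-0.0183 -0.049 ] [-0.019   0.0256]
```

Emit:
{"op": "send_rows", "data": {
  "rows": [
    [-0.7, 0, 0, 0],
    [-1.4, 0, 0, 0],
    [-2, 0, 0, 0],
    [-2, 0, 0, 0]
  ]
}}

```text
time_s: 21.15
ee_pos: [0.5186, 0.1753, 0.0432]
orientation: [0.043, 0.999, -0.004, -0.002]
force: [-6.3, 0.6, 9.7]
opening: 0.697
```

Emit:
{"op": "send_rows", "data": {
  "rows": [
    [-0.7, 0, 0, 0],
    [-1.4, 0, 0, 0],
    [-2, 0, 0, 0],
    [-2, 0, 0, 0]
  ]
}}

```text
time_s: 21.55
ee_pos: [0.5186, 0.1753, 0.0432]
orientation: [0.043, 0.999, -0.005, -0.003]
force: [-7.4, 0.1, 10.3]
opening: 0.697
```

```bash
python3 - <<'E'
from h import *
move_to(bed(-0.005,-.004,.0433),84.9)
w=snap('wrist','w18')
E
python3 near.py w18
```

```text
shift [12.8  0.1  0. ] yaw 0.21 | tool y ang 85.11 tcp [0.5186 0.1753 0.0432] bed [ 0.0078 -0.004   0.0432] F [-7.36  0.05 10.27] op 59.5 t 21.55
near edge 192 126.5 [-0.0551 -0.0297  0.046 ]
near edge 202 125.5 [-0.0554 -0.0254  0.046 ]
near edge 306 127.5 [-0.0548  0.0173  0.046 ]
near edge 316 127.5 [-0.055   0.0215  0.046 ]
sides 182.5 324.5 [-0.0452 -0.0341] [-0.0456  0.0256]
sides 151.5 322.5 [-0.0321 -0.0491] [-0.0326  0.0255]
sides 154.5 320.5 [-0.0179 -0.0491] [-0.0188  0.0256]
```

Stopped against the end stop: no further travel, force rising to about 7 N. Now left to the dowels.

Emit:
{"op": "send_rows", "data": {
  "rows": [
    [0, 0, -0.2, -0.2],
    [0, 0.7, -0.2, -0.2],
    [0, 1.4, -0.2, -0.2],
    [0, 2.1, -0.2, -0.2],
    [0, 2.8, -0.2, -0.2],
    [0, 3.4, -0.2, -0.2],
    [0, 3.4, -0.2, -0.2]
  ]
}}

```text
time_s: 22.3
ee_pos: [0.5186, 0.1761, 0.0433]
orientation: [0.042, 0.999, -0.006, -0.004]
force: [-3.9, -5.5, 6.8]
opening: 0.693
```

```bash
python3 - <<'E'
from h import *
move_to(bed(-0.005,-.004,.0433),84.9)
w=snap('wrist','w19')
E
python3 near.py w19
```

```text
shift [12.8 -0.7  0.1] yaw 0.27 | tool y ang 85.17 tcp [0.5186 0.1761 0.0433] bed [ 0.0078 -0.0032  0.0433] F [-3.91 -5.52  6.76] op 59.2 t 22.3
near edge 192 127.5 [-0.0546 -0.029   0.046 ]
near edge 202 126.5 [-0.055  -0.0247  0.046 ]
near edge 306 127.5 [-0.0549  0.0181  0.046 ]
near edge 316 127.5 [-0.055   0.0223  0.046 ]
sides 181.5 324.5 [-0.0452 -0.0339] [-0.0457  0.0263]
sides 150.5 322.5 [-0.032 -0.049] [-0.0326  0.0263]
sides 153.5 320.5 [-0.0178 -0.0489] [-0.0189  0.0264]
```

Emit:
{"op": "send_rows", "data": {
  "rows": [
    [0.5, 0, -0.5, 0],
    [0.5, 1, -0.6, 0],
    [0.5, 2, -0.6, 0],
    [0.5, 3, -0.6, 0],
    [0.5, 4, -0.6, 0],
    [0.5, 4, -0.6, 0]
  ]
}}

```text
time_s: 22.95
ee_pos: [0.5184, 0.1792, 0.0436]
orientation: [0.043, 0.999, -0.007, -0.004]
force: [0.4, -4.8, -0.7]
opening: 0.699
```

```bash
python3 - <<'E'
from h import *
move_to(bed(-0.005,-.004,.0433),84.9)
w=snap('wrist','w20')
E
python3 near.py w20
```

```text
shift [12.3 -3.7  0.5] yaw 0.21 | tool y ang 85.11 tcp [0.5184 0.1792 0.0436] bed [ 0.0072 -0.0002  0.0436] F [ 0.4  -4.76 -0.66] op 59.7 t 22.95
near edge 192 126.5 [-0.0555 -0.026   0.046 ]
near edge 202 126.5 [-0.0554 -0.0217  0.046 ]
near edge 306 127.5 [-0.0553  0.0212  0.046 ]
near edge 316 127.5 [-0.0554  0.0254  0.046 ]
sides 182.5 324.5 [-0.0456 -0.0305] [-0.046   0.0295]
sides 184.5 322.5 [-0.0324 -0.0303] [-0.033   0.0294]
sides 186.5 320.5 [-0.0186 -0.0302] [-0.0192  0.0295]
```

Emit:
{"op": "send_rows", "data": {
  "rows": [
    [0, 0.5, 0, 0],
    [0, 1, 0, 0],
    [0, 1.5, 0, 0],
    [0, 1.5, 0, 0]
  ]
}}

```text
time_s: 23.4
ee_pos: [0.5184, 0.1793, 0.0436]
orientation: [0.043, 0.999, -0.008, -0.005]
force: [-0.3, -6.4, 0.8]
opening: 0.697
```

Emit:
{"op": "send_rows", "data": {
  "rows": [
    [0, 0.5, 0, 0],
    [-0.5, 1, 0, 0],
    [-1, 1.5, 0, 0],
    [-1.5, 1.5, 0, 0],
    [-1.5, 1.5, 0, 0]
  ]
}}

```text
time_s: 23.9
ee_pos: [0.5186, 0.1794, 0.0435]
orientation: [0.044, 0.999, -0.009, -0.006]
force: [-4.7, -6.5, 4.0]
opening: 0.694
```

```bash
python3 - <<'E'
from h import *
move_to(bed(-0.005,-.004,.0433),84.9)
w=snap('wrist','w21')
E
python3 near.py w21
```

```text
shift [12.4 -4.   0.4] yaw 0.09 | tool y ang 84.99 tcp [0.5186 0.1794 0.0435] bed [0.0074 0.     0.0435] F [-4.75 -6.46  3.98] op 59.2 t 23.9
near edge 192 127.5 [-0.055  -0.0257  0.046 ]
near edge 202 125.5 [-0.0557 -0.0214  0.046 ]
near edge 306 127.5 [-0.0551  0.0215  0.046 ]
near edge 316 127.5 [-0.0552  0.0257  0.046 ]
sides 182.5 324.5 [-0.0455 -0.0302] [-0.0458  0.0298]
sides 184.5 322.5 [-0.0323 -0.0299] [-0.0328  0.0297]
sides 186.5 320.5 [-0.0184 -0.0299] [-0.019   0.0297]
```

Forces on both the stop and the dowels, edges at -55 mm and +29.8 mm. Relax and release.

Emit:
{"op": "send_rows", "data": {
  "rows": [
    [0.2, -0.2, 0, 0],
    [0.2, -0.2, 0, 0]
  ]
}}

```text
time_s: 24.15
ee_pos: [0.5183, 0.1792, 0.0435]
orientation: [0.044, 0.999, -0.009, -0.006]
force: [-0.5, -2.7, 0.3]
opening: 0.692
```

Emit:
{"op": "send_rows", "data": {
  "rows": [
    [0, 0, 0, 0],
    [0, 0, 0, 0],
    [0, 0, 0, 0],
    [0, 0, 0, 0],
    [0, 0, 0, 0]
  ],
  "claw": 80
}}

```text
time_s: 24.65
ee_pos: [0.5184, 0.1796, 0.0436]
orientation: [0.043, 0.999, -0.009, -0.006]
force: [0.1, -0.6, 0.1]
opening: 0.936
```

Emit:
{"op": "send_rows", "data": {
  "rows": [
    [0, 0, -5, 0],
    [0, 0, -15, 0],
    [0, 0, -30, 0],
    [0, 0, -55, 0],
    [0, 0, -85, 0],
    [0, 0, -115, 0],
    [0, 0, -135, 0],
    [0, 0, -145, 0],
    [0, 0, -145, 0]
  ]
}}

```text
time_s: 25.55
ee_pos: [0.5214, 0.1825, 0.1909]
orientation: [0.043, 0.999, -0.008, -0.004]
force: [-0.9, 0.1, 0.8]
opening: 0.935
```

```bash
python3 - <<'E'
from h import *
move_to(bed(.1365,-.001,.1216),84.9)
w=snap('wrist','w22');t=snap('top','t22')
for n,X in (('nearR',bed(-.055,-.03,.046)),('nearL',bed(-.055,.03,.046)),('farR',bed(.095,-.03,.046)),('farL',bed(.095,.03,.046))): print(n,projw(w,X).round(1),proj(t,X).round(1))
a=cv2.imread('pics/t22.png');cv2.imwrite('pics/t22c.png',cv2.resize(a[150:265,140:200],None,fx=5,fy=5,interpolation=cv2.INTER_CUBIC))
E
```

```text
shift [-127.    -3.5   68.4] yaw 0.12 | tool y ang 85.02 tcp [0.5214 0.1825 0.1909] bed [0.01   0.0034 0.1909] F [-0.89  0.13  0.76] op 79.8 t 25.55
nearR [219.2 110.8] [177.9 226.1]
nearL [285.9 111. ] [157.7 224.6]
farR [223.4 259.1] [182.3 175.7]
farL [281.  259.8] [162.3 174.3]
```

View pics/w22.png

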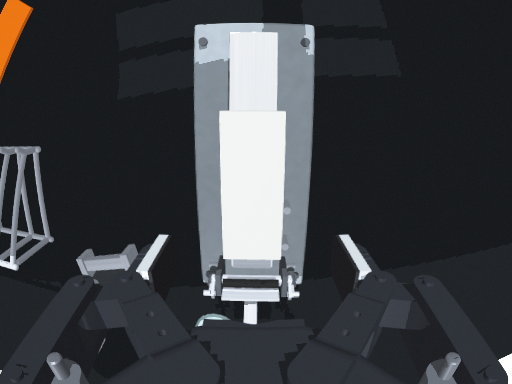

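View pics/t22c.png

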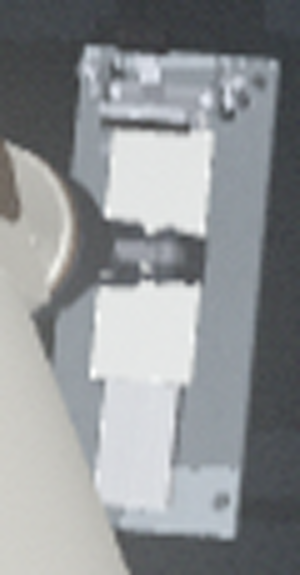

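The plate's corners lie at (219,111), (286,111), (281,259) and (223,259), matching the home prediction to a pixel, flush with the dowels at (287,210) and (285,246). Back to the clip grip.

Emit:
{"op": "send_rows", "data": {
  "rows": [
    [-15, 0, 0, 0],
    [-40, -1, 0, 0],
    [-70, -2, 0, 0],
    [-95, -3, 0, 0],
    [-115, -3.5, 0, 0],
    [-125, -3.5, 0, 0],
    [-127, -3.5, 0, 0],
    [-127, -3.5, 0, 0],
    [-127, -3.5, 0, 0]
  ],
  "claw": 50
}}

```text
time_s: 26.55
ee_pos: [0.6449, 0.1678, 0.1865]
orientation: [0.043, 0.999, -0.009, -0.007]
force: [-1.4, -0.9, -0.0]
opening: 0.582
```

```bash
python3 - <<'E'
from h import *
move_to(bed(.1370,-.0005,.1216),84.9)
w=snap('wrist','w23');print(projw(w,bed(.137,0,.1215)),projw(w,bed(.137,.014,.1215)),projw(w,bed(.137,-.014,.1215)))
E
```

```text
shift [-3.6  1.  64.9] yaw 0.19 | tool y ang 85.09 tcp [0.6449 0.1678 0.1865] bed [ 0.1342 -0.0003  0.1865] F [-1.42 -0.93 -0.05] op 49.7 t 26.55
[255.50757109 215.32356353] [275.94386344 215.49386195] [235.09488229 215.06524904]
```

View pics/w23.png

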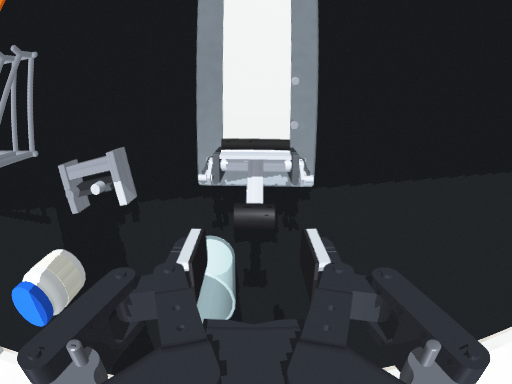

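Emit:
{"op": "send_rows", "data": {
  "rows": [
    [-3.6, 1, 15, 0],
    [-3.6, 1, 35, 0],
    [-3.6, 1, 52, 0],
    [-3.6, 1, 62, 0],
    [-3.6, 1, 65, 0],
    [-3.6, 1, 65, 0]
  ]
}}

```text
time_s: 27.2
ee_pos: [0.6475, 0.1673, 0.1211]
orientation: [0.043, 0.999, -0.009, -0.007]
force: [0.1, -0.7, -0.3]
opening: 0.583
```

Emit:
{"op": "send_rows", "data": {
  "rows": [
    [0, 0, 0, 0],
    [0, 0, 0, 0],
    [0, 0, 0, 0],
    [0, 0, 0, 0],
    [0, 0, 0, 0],
    [0, 0, 0, 0]
  ],
  "claw": 15,
  "grip_force": 70
}}

```text
time_s: 27.8
ee_pos: [0.6482, 0.167, 0.1223]
orientation: [0.043, 0.999, -0.009, -0.006]
force: [-1.4, -2.3, 6.4]
opening: 0.316
```

```bash
cat > arc.py <<'E'
from h import *
exec(open('clip.py').read().split('\n',1)[1])
a0=np.arctan2(42,57);R=Ro.from_quat(arm.observe()['orientation']).as_matrix();p=arm.observe()['ee_pos']
off=b[1]
for th in (1.2,1.1,1.,.9,.8,.7,.65,.6,.55,.5,.45,.4,.35,.3,.25,.2,.16,.13,.11):
    X=bed(.115-.0708*np.cos(a0+th),off,.054+.0708*np.sin(a0+th)); print(th,(R.T@(X-p)*1000).round(1))
E
python3 arc.py
```

```text
shift [22.6  0.9  2.5] yaw 0.17 | tool y ang 85.07 tcp [0.6482 0.167  0.1223] bed [ 0.1376 -0.0008  0.1223] F [-1.42 -2.26  6.36] op 26.9 t 27.8
clip angle est 1.25529629427386 r 0.07192625408825919
1.2 [ 4.1  0.  -0. ]
1.1 [11.   0.  -1.4]
1.0 [18.1  0.  -2.2]
0.9 [25.2  0.  -2.2]
0.8 [32.2  0.1 -1.5]
0.7 [39.1  0.1 -0.1]
0.65 [42.5  0.1  0.9]
0.6 [45.9  0.2  2. ]
0.55 [49.2  0.2  3.3]
0.5 [52.4  0.2  4.7]
0.45 [55.6  0.3  6.3]
0.4 [58.6  0.3  8.1]
0.35 [61.6  0.4 10. ]
0.3 [64.5  0.4 12.1]
0.25 [67.3  0.4 14.3]
0.2 [69.9  0.5 16.6]
0.16 [72.   0.5 18.6]
0.13 [73.4  0.6 20.1]
0.11 [74.4  0.6 21.2]
```

Held (26.9 mm). Easing the clip down along the arc.

Emit:
{"op": "send_rows", "data": {
  "rows": [
    [4, 0, -0.3, 0],
    [11, 0, -1.7, 0],
    [18, 0, -2.4, 0],
    [25, 0, -2.4, 0],
    [32, 0, -1.8, 0],
    [39, 0, -0.4, 0],
    [42.5, 0, 0.6, 0],
    [42.5, 0, 0.6, 0]
  ]
}}

```text
time_s: 28.6
ee_pos: [0.6034, 0.1712, 0.1219]
orientation: [0.043, 0.999, -0.009, -0.008]
force: [-3.1, -0.0, 7.2]
opening: 0.311
```

```bash
python3 arc.py
```

```text
shift [-22.4   0.5   1.5] yaw 0.23 | tool y ang 85.13 tcp [0.6034 0.1712 0.1219] bed [ 0.0927 -0.0006  0.1219] F [-3.09 -0.02  7.2 ] op 26.6 t 28.6
clip angle est 0.6179165854029037 r 0.07146496853041866
1.2 [-40.8  -0.2  -1.1]
1.1 [-33.9  -0.2  -2.5]
1.0 [-26.8  -0.2  -3.2]
0.9 [-19.8  -0.1  -3.2]
0.8 [-12.7  -0.1  -2.5]
0.7 [-5.8 -0.  -1. ]
0.65 [-2.4 -0.  -0.1]
0.6 [1.  0.  1.1]
0.55 [4.3 0.1 2.4]
0.5 [7.5 0.1 3.8]
0.45 [10.6  0.1  5.4]
0.4 [13.7  0.2  7.2]
0.35 [16.7  0.2  9.1]
0.3 [19.5  0.3 11.2]
0.25 [22.3  0.3 13.4]
0.2 [24.9  0.4 15.8]
0.16 [27.   0.4 17.8]
0.13 [28.4  0.5 19.3]
0.11 [29.4  0.5 20.3]
```

Emit:
{"op": "send_rows", "data": {
  "rows": [
    [2.5, 0, 1.4, 0],
    [4.3, 0, 2.1, 0],
    [7.5, 0.1, 3.5, 0],
    [10.6, 0.1, 5.1, 0],
    [13.7, 0.2, 6.9, 0],
    [16.7, 0.2, 8.8, 0],
    [19.5, 0.3, 10.9, 0],
    [22.3, 0.3, 13.1, 0],
    [22.3, 0.3, 13.1, 0]
  ]
}}

```text
time_s: 29.5
ee_pos: [0.5794, 0.1734, 0.1079]
orientation: [0.042, 0.999, -0.009, -0.009]
force: [-4.4, 1.0, -2.1]
opening: 0.312
```

```bash
python3 arc.py|sed -n '1,3p;17,30p'
```

```text
shift [-46.2   0.  -13. ] yaw 0.27 | tool y ang 85.17 tcp [0.5794 0.1734 0.1079] bed [ 0.0686 -0.0005  0.1079] F [-4.37  0.96 -2.1 ] op 26.7 t 29.5
clip angle est 0.22445738270778004 r 0.07113520727421678
1.2 [-64.7  -0.6 -15.6]
0.25 [-1.6 -0.  -0.9]
0.2 [1.1 0.  1.4]
0.16 [3.1 0.1 3.4]
0.13 [4.5 0.1 4.9]
0.11 [5.5 0.1 6. ]
```

Emit:
{"op": "send_rows", "data": {
  "rows": [
    [1, 0, 1.3, 0],
    [2, 0, 2.3, 0],
    [3.1, 0, 3.3, 0],
    [4, 0, 4.3, 0],
    [4.5, 0, 4.9, 0],
    [4.5, 0, 4.9, 0]
  ]
}}

```text
time_s: 30.1
ee_pos: [0.5758, 0.1738, 0.1043]
orientation: [0.042, 0.999, -0.009, -0.009]
force: [-6.1, -0.2, 7.7]
opening: 0.308
```

```bash
python3 arc.py|sed -n '1,2p;17,30p'
```

```text
shift [-49.8  -0.1 -16.5] yaw 0.26 | tool y ang 85.16 tcp [0.5758 0.1738 0.1043] bed [ 0.0649 -0.0004  0.1043] F [-6.13 -0.21  7.69] op 26.3 t 30.1
clip angle est 0.15235600030711416 r 0.07097234207268388
0.25 [-5.2 -0.1 -4.6]
0.2 [-2.5 -0.1 -2.2]
0.16 [-0.5 -0.  -0.3]
0.13 [1.  0.  1.3]
0.11 [1.9 0.1 2.3]
```

The force has turned to push back and the angle is about 0.13 to 0.15, so the pad rests on the plate. Release.

Emit:
{"op": "send_rows", "data": {
  "rows": [
    [0, 0, 0, 0],
    [0, 0, 0, 0],
    [0, 0, 0, 0],
    [0, 0, 0, 0]
  ],
  "claw": 50
}}

```text
time_s: 30.5
ee_pos: [0.5764, 0.1737, 0.1044]
orientation: [0.042, 0.999, -0.009, -0.008]
force: [-0.4, -1.1, -0.3]
opening: 0.579
```

Emit:
{"op": "send_rows", "data": {
  "rows": [
    [0, 0, -5, 0],
    [0, 0, -20, 0],
    [0, 0, -45, 0],
    [0, 0, -75, 0],
    [0, 0, -105, 0],
    [15, 0, -130, 0],
    [40, 0, -140, 0],
    [50, 0, -145, 0],
    [50, 0, -145, 0]
  ]
}}

```text
time_s: 31.4
ee_pos: [0.5285, 0.1811, 0.2518]
orientation: [0.042, 0.999, -0.009, -0.007]
force: [1.4, 0.5, -0.5]
opening: 0.588
```

```bash
python3 - <<'E'
from h import *
w=snap('wrist','w25');t=snap('side','s25')
o=arm.observe();print(o['force'],o['time_s'])
for n,X in (('nearR',bed(-.055,-.03,.046)),('nearL',bed(-.055,.03,.046)),('d40',bed(.04,.034,.044)),('d80',bed(.08,.034,.044)),('grip.13',bed(.115-.0708*np.cos(.635+.13),0,.054+.0708*np.sin(.635+.13))),('grip0',bed(.058,0,.096))): print(n,projw(w,X).round(1))
a=cv2.imread('pics/s25.png');cv2.imwrite('pics/s25c.png',cv2.resize(a[140:280,170:340],None,fx=4.4,fy=4.2,interpolation=cv2.INTER_CUBIC))
E
python3 near.py w25
```

```text
[ 0.76937989  0.6847104  -0.0796426 ] 31.5
nearR [227.6 103.6]
nearL [282.2 104. ]
d40 [283.4 186.7]
d80 [282.2 218.6]
grip.13 [253.1 225.6]
grip0 [253.3 217.5]
near edge 192 119.5 [-0.0378 -0.0704  0.046 ]
near edge 202 119.5 [-0.0376 -0.0589  0.046 ]
near edge 306 122.5 [-0.0352  0.057   0.046 ]
near edge 316 126.5 [-0.0311  0.0686  0.046 ]
sides 205.5 303.5 [-0.0028 -0.0556] [-0.0039  0.0553]
sides 206.5 301.5 [ 0.0324 -0.0555] [0.0311 0.0546]
sides 207.5 300.5 [ 0.0696 -0.0557] [0.068  0.0554]
```

View pics/w25.png

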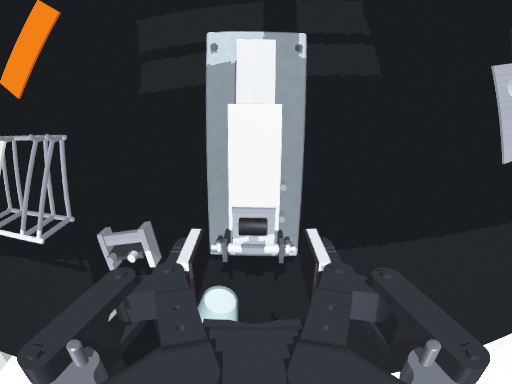

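View pics/s25c.png

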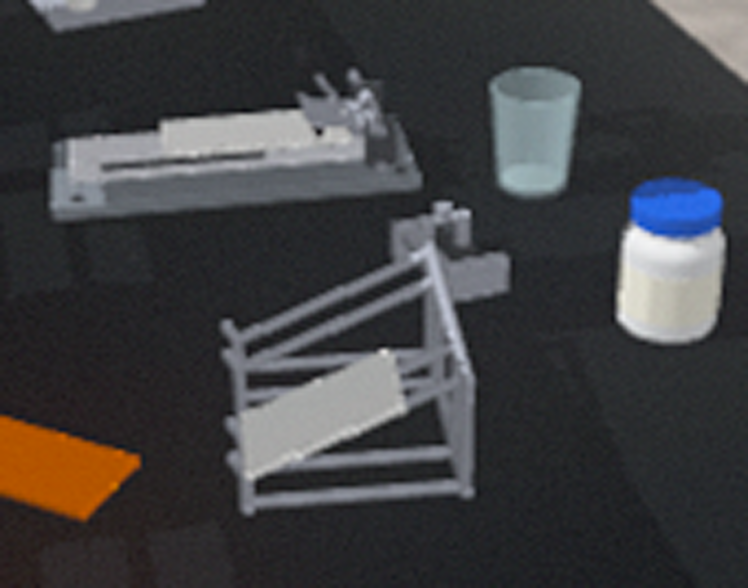

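The plate's near corners at (228,104) and (282,104) match home. The grip at (253,226) matches a clip angle of 0.13. The short plate, jar, beaker and applicator are untouched and the arm is clear, so I'm handing in.

```bash
python3 -c "
from rig import arm
print(arm.sign_off())"
```

```text
the job is handed in; nothing more can be done
None
```

The long white plate is clipped on the coating bed, and I handed the job in at about 31.5 s. No verdict came back.

- **Clip up:** I pinched the clip's grip and swung it open. It stayed up when I let go.
- **Plate:** I picked it from the left rack bay by its long edges and set its low end on the platen, so it pivoted flat in the grip. I then slid it home by feel, with forces up to about 7 N against the end stop and 6 N against the dowels.
- **Clip down:** I held the clip all the way down its arc until the pad rested on the plate, then released it.

**Last checks**
- The plate's near corners matched the home position within about a pixel. Before release, its near edge was at about -55 mm and its left edge at about +29.8 mm.
- The clip grip in the image sits where a clip angle of 0.13 rad should put it.
- The short plate, applicator, jar and beaker looked unmoved by eye. The arm was clear, and the wrist force read about 1 N or less, within noise.

**Disagreements**
- The clip angle worked out from the arm's position at first pad contact was 0.15 rad, against 0.13 from the image. Both are within the allowed 0.09–0.17.
- The first sideways push to the dowels stuck after about 1 mm. I eased the downward load and it then slid home.

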